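# Meter two bushes out of the loading trough

## Robot

A 6-joint arm with a two-finger parallel gripper is mounted at the origin on a cart in front of the work surface, level with it; the furniture and walls round the work are solid. World frame = base frame: x ahead of the robot, y to its left, z up, the work surface at z = 0. Lengths are in m, angles in rad, forces in N, time in s.
With the tool pointing down it reaches from about 0.325 to 0.9 m from the base axis. Payload 6.1 kg.
Tool frame: the origin (TCP) lies at the very end of the fingers, on their centre line; the grasp point (between the pads) lies 19 mm behind it (env.pinch_z is the distance from the TCP to the grasp point, in m); z points along the fingers, y is the direction in which the jaws open and shut (so a half turn about z gives the same grasp; the last joint's range is limited). The gripper opens to 85 mm and grips with 20 to 120 N. Pads are 22 mm wide; open, the fingers measure 114 mm over their backs; the gripper's body (76 mm by 85 mm) begins 54 mm behind the grasp point. The pads swing forward as they close: fully open they stand 13 mm farther back than shut.
Start: joints at [-1.354, 0.22, 1.526, -0, 1.395, -0.126], TCP at [0.21, -0.589, 0.231] pointing down, gripper open.
Joint ranges: [-2.98, 2.98], [-0.91, 2.08], [0.09, 2.57], [-1.24, 4.39], [0.2, 2.65], [-2.68, 2.68]. Speed limits (rad/s): [2.57, 2.57, 3.01, 3.14, 3.14, 3.14].

## Interface

Orientations are given as a 3x3 rotation matrix whose columns are the frame's x, y, z axes.
In Python, from cell import env, vision gives the robot as it stands.
- The arm moves only by the tool carry_out, never from a script. Its argument "deltas" is a list of rows, each a list of 7 numbers: the shift along the tool's x, y, z in units of 25 mm (1.0 is 25 mm), then the turn, a rotation vector about the tool's x, y, z in units of 5 degrees (1.0 is 5 degrees), then the finger opening in mm, from 0 to 85.4. In form: [[tx, ty, tz, rx, ry, rz, gripper], ...]. A call has 1 to 8 rows; each row is the pose to reach, as a shift and turn from the pose commanded when the call began, along the tool's axes at that moment; what a row does not reach only later rows make up. A row lasts 1/10 s, in which the tool goes at most 50 mm and 8.59 degrees, less where a joint would pass 70% of its speed; a pose out of reach is approached as far as the arm can. A call with a gripper value outside its range is refused whole. The fingers move at their own pace and stop on an object; "newtons" is the grip in N (left out, the last holds). Time passes only in rows, so rows that repeat a pose let the fingers close. It gives the time, the measured TCP pose, the force and the opening at its end, in the units of the state.
- env.get_state(): the state, without advancing time (a new reading comes with each control period).
- vision.read_camera(name): name is "scene" or "top" or "wrist"; returns a dict with "color" (400x640x3 uint8, red, green, blue), "K" (3x3 intrinsics, pixels), "distortion" ([k1, k2, p1, p2, k3] as OpenCV has them; the pictures are not rectified), "R" (3x3) and "t" (3): a world point X has camera coordinates R X + t. Camera axes: x right, y down, z forward; pixel columns grow to the right and rows downward; lengths in m; the calibration is good to about 2 mm. A picture is of the moment at which its call begins. There is no depth.
- env.job_done(): hands the job in, once; it reports no verdict.
The state is a dict: "clock": time; "joint_positions": joint angles; "qd": joint speeds; "effort": joint torques, N m; "ee_pos": TCP position; "eef_rot": TCP orientation; "contact_force": force on the tool from outside, world axes, zero at the start; "moment": the same for the moment, N m; "width": finger opening in m.
Only numpy, scipy, OpenCV 4.12 (cv2) and the standard library are available. Lean on these libraries where they do the work, as an engineer would, in place of code of your own. Each camera call takes 0.05 s, during which the arm holds its last target.

## Task

Meter two bushes out of the loading trough into the divided tray: lift the trough by its grip, tip its mouth down over one compartment only until the bushes begin to slide, let one bush go and stop the others, then do the same over the other compartment, so that each compartment holds one bush, wholly inside it, and the last bush stays in the trough. Stand the trough back level on its mat, lengthways. Never touch the bushes with the fingers, let them slide down gently from just above the tray instead of dropping or flinging them, and leave the sub, the oil bottle and the mug where they stand.

Things in the scene. Friction and masses are not known exactly. Their poses are not given: they have to be found in the camera images.
- trough: Loading trough, 250 x 50 x 105 mm, 0.22 kg empty: straight open-topped sheet-steel channel, 38 mm wide inside, upper face of the floor 7 mm above the underside, walls up to 36 mm. Origin: centre of the underside. x runs along it to the open end (mouth) at +125 mm; a plate closes the -125 mm end; y across, z up. A bridge over its middle (36 mm long, top at 55 mm) carries the black grip.
- trough_grip (a point): Middle of the black grip on the trough: an upright block 36 mm (along trough x) x 24 mm (along trough y) x 50 mm high, from 55 to 105 mm above the trough's underside; this point is 82 mm above the underside. Axes as the trough's. Can be pinched from above across either pair of faces.
- trough_mouth (a point): Middle of the floor edge at the open end, on the floor's upper face: 125 mm along trough x, 7 mm above the underside; no lip. Bushes lie still near level, start to slide when the mouth is tipped down 15 to 30 degrees (differs from run to run), slowly if held just past that, and stop within about 20 mm once brought level. A bush drops off when its centre passes the edge.
- bush_front: Blackened bush, a plain round sleeve 34 mm diameter x 74 mm long, about 0.2 kg (varies by a fifth), lying along the trough, nearest the mouth at the start. Origin: centre of one end face; its z is its axis, pointing to the mouth at the start.
- bush_front_end (a point): Centre of the front bush's other end face, 74 mm along its z.
- bush_front_mid (a point): Centre of the front bush (half way along its axis).
- bush_middle: Bush like the first, lying in the middle of the trough at the start, under the bridge. Origin: centre of one end face; its z is its axis.
- bush_middle_end (a point): Centre of the middle bush's other end face, 74 mm along its z.
- bush_middle_mid (a point): Centre of the middle bush.
- bush_rear: Bush like the first, lying at the closed end of the trough at the start; the one that stays. The three lie end to end with gaps of a few mm. Origin: centre of one end face; its z is its axis.
- bush_rear_mid (a point): Centre of the rear bush.
- tray: Grey divided tray, 220 x 180 x 30 mm, rounded rim up to 33 mm, floor lined with felt, fixed on the worktop. Origin: centre of the underside. x along its 220 mm side, y along its 180 mm side, z up. Walls 4 mm, inner floor 4 mm above the underside. One wall across the middle (at x = 0, 26 mm high) makes two compartments, each 104 x 172 mm inside.
- cell_near (a point): Centre of the inner floor of the compartment on the tray's -x side. Axes as the tray's.
- cell_far (a point): Centre of the inner floor of the compartment on the tray's +x side. Axes as the tray's.
- bench_mat: Black ribbed rubber mat, 290 x 100 x 6 mm, fixed on the worktop; the trough stands on it at the start and goes back on it, lengthways, either way round. Origin: centre of the underside, x along its length, z up.
- ported_sub: Bystander: blackened ported sub, 44 mm diameter x 165 mm, standing upright, loose. Origin: centre of its underside, z up.
- oil_bottle: Bystander: squeeze oiler, 45 mm diameter body, 158 mm high with its spout, standing, loose. Origin: centre of its underside, z up.
- mug: Bystander: white mug, 92 mm diameter x 95 mm high, 123 mm over the handle, loose. Origin: centre of its underside under body and handle together, so all of it is within 65 mm of this point; z up.
Things that resemble listed ones, but are neither listed nor needed, are in the scene too. What is shaped like the bush_front but blue is not meant.

How it is judged:
By the outcome, as a careful person would: the job done as asked, in the order asked, and still so for the second after the job is handed in, with the robot touching nothing.
It also fails if it takes over 67 s, if anything falls off the work surface, if the arm or the gripper's body presses on something with over 40 N, if the wrist force passes 120 N, or if a joint passes its speed limit or range.

## Working session

There is one attempt and no reset: what is moved stays moved. The work goes in short steps, Python scripts to look and compute and a tool call to move; the robot and the scene stay as the last step left them, time stands still between calls to the robot, and variables do not carry over. Pictures are saved under pics/ and viewed, and the job is handed in when it is done.

Besides the shell and the picture viewer there is one more tool, called after "Request:" as a command line: name --pt "numbers of a row" for each row, then --argument value for the rest. carry_out: Moves the arm, as the interface text tells. Its arguments: {"type":"object","properties":{"deltas":{"type":"array"},"newtons":{"type":"number"}},"required":["deltas"]}

```bash
ls; mkdir -p pics; python3 - <<'E'
from cell import env, vision
import cv2
print(env.get_state(), env.pinch_z)
for n in ["scene","top","wrist"]:
    c=vision.read_camera(n); cv2.imwrite(f"pics/{n}0.png",c["color"][:,:,::-1]); print(n,c["K"],c["distortion"],c["R"],c["t"])
E
```

```text
pics
{'clock': 0.0, 'joint_positions': array([-1.35412443e+00,  2.21238576e-01,  1.52762651e+00, -3.52288322e-05,
        1.39473823e+00, -1.26100884e-01]), 'qd': array([ 0.00081341,  0.00011808,  0.00048198, -0.00068378, -0.00107136,
       -0.00028658]), 'effort': array([-1.74755464e-04, -4.96904469e+01, -3.89399278e+01, -1.87699297e-04,
        1.12179210e-02,  1.36648308e-05]), 'ee_pos': array([ 0.20991142, -0.58802962,  0.23018341]), 'eef_rot': array([[ 9.41824321e-01,  3.36105237e-01, -4.66126284e-04],
       [ 3.36105489e-01, -9.41822315e-01,  1.95619209e-03],
       [ 2.18478270e-04, -1.99905689e-03, -9.99997978e-01]]), 'contact_force': array([ 0.41666398,  0.56058913, -0.1451109 ]), 'moment': array([ 0.00675281, -0.05457922, -0.00843633]), 'width': 0.08541216128352166} 0.0187
scene [[437.77507378   0.         319.98902974]
 [  0.         437.77507378 199.93371342]
 [  0.           0.           1.        ]] [0.01844373 0.         0.         0.         0.        ] [[-0.53237882 -0.84650418  0.00186288]
 [-0.63733177  0.39937696 -0.65901916]
 [ 0.55711848 -0.35203512 -0.75212384]] [0.355558   0.3499488  0.86855587]
top [[500.96780897   0.         319.63845795]
 [  0.         500.96780897 197.0144318 ]
 [  0.           0.           1.        ]] [-0.00844241  0.          0.          0.          0.        ] [[ 0.01188417 -0.99973814 -0.0195556 ]
 [-0.98597124 -0.00845973 -0.16670078]
 [ 0.16649169  0.02126235 -0.98581359]] [0.08489463 0.53482927 1.19122694]
wrist [[311.9062136    0.         315.76259155]
 [  0.         311.9062136  200.01736596]
 [  0.           0.           1.        ]] [-0.04538405  0.          0.          0.          0.        ] [[ 0.33622319 -0.94178086 -0.00166847]
 [-0.89545621 -0.32023272  0.30920733]
 [-0.29173985 -0.10246863 -0.95099319]] [-0.62397126 -0.03934813  0.379562  ]
```

View pics/scene0.png

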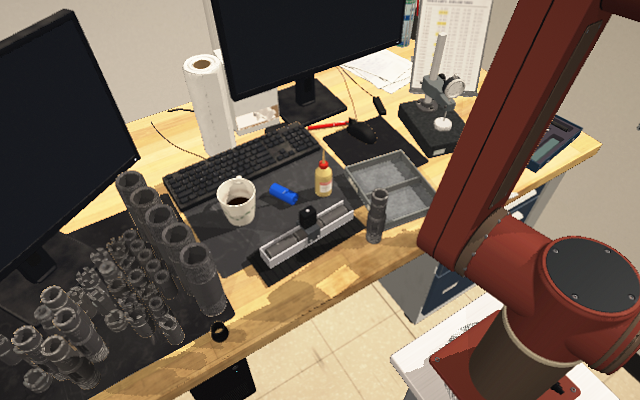

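View pics/top0.png

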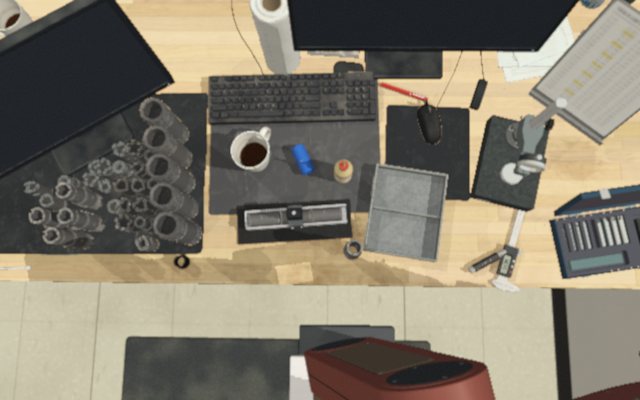

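View pics/wrist0.png

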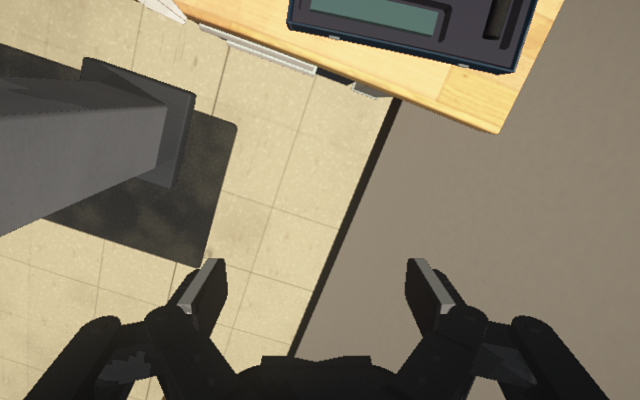

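The top view shows the trough at about (297,216) on its mat, the tray at (406,212), the sub at (352,249), the oiler at (343,170) and the mug at (252,150). I'll zoom in for corners and to find which end is the mouth.

```bash
python3 - <<'E'
import cv2
a=cv2.imread("pics/top0.png")[140:270,225:460]; cv2.imwrite("pics/topz.png",cv2.resize(a,None,fx=3.4,fy=3.4,interpolation=cv2.INTER_CUBIC))
a=cv2.imread("pics/scene0.png")[130:285,210:445]; cv2.imwrite("pics/scz.png",cv2.resize(a,None,fx=3.4,fy=3.4,interpolation=cv2.INTER_CUBIC))
E
```

```text
(no output)
```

View pics/topz.png

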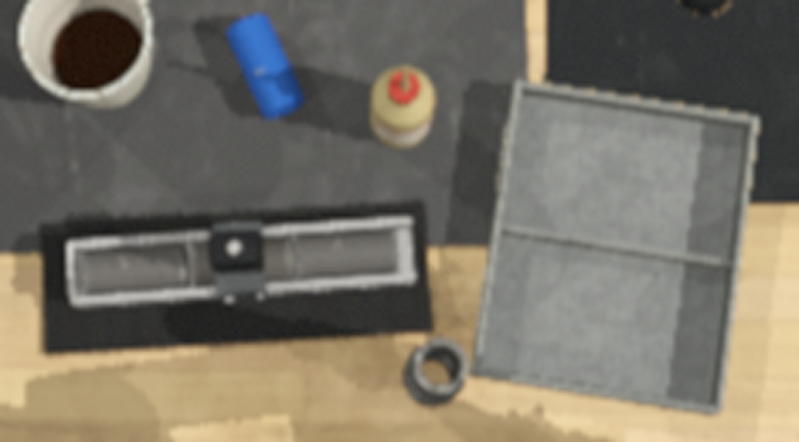

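View pics/scz.png

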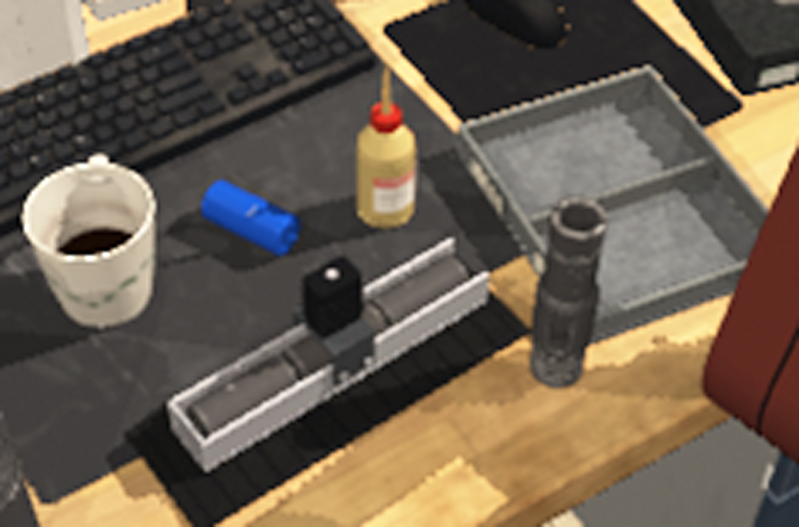

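The mouth is on the right (−y), towards the tray: the trough's right end is open and its left end has a plate. The tray divider runs horizontally in the top view, so its cells are split along world x. Next I measure.

```bash
cat > h.py <<'E'
import numpy as np, cv2
from cell import env, vision
import pickle
def ray(c,uv):
    p=cv2.undistortPoints(np.array([[uv]],float),c["K"],np.array(c["distortion"]))[0,0]
    d=c["R"].T@np.array([p[0],p[1],1.]); o=-c["R"].T@c["t"]; return o,d
def onz(c,uv,z):
    o,d=ray(c,uv); return o+d*(z-o[2])/d[2]
def proj(c,X):
    rv,_=cv2.Rodrigues(c["R"]); return cv2.projectPoints(np.array(X,float).reshape(-1,1,3),rv,c["t"],c["K"],np.array(c["distortion"]))[0].reshape(-1,2)
def tri(c1,u1,c2,u2):
    o1,d1=ray(c1,u1);o2,d2=ray(c2,u2)
    A=np.stack([d1,-d2],1); s=np.linalg.lstsq(A,o2-o1,rcond=None)[0]
    a=o1+d1*s[0];b=o2+d2*s[1]; return (a+b)/2,np.linalg.norm(a-b)
E
python3 - <<'E'
from h import *
np.set_printoptions(precision=4,suppress=True)
T=vision.read_camera("top");S=vision.read_camera("scene")
zt=lambda x,y:((x+.5)/3.4-.5+225,(y+.5)/3.4-.5+140)
zs=lambda x,y:((x+.5)/3.4-.5+210,(y+.5)/3.4-.5+130)
tr=[onz(T,zt(*p),.033) for p in [(517,83),(759,118),(719,410),(473,376)]]
print("tray",tr,np.mean(tr,0),[np.linalg.norm(tr[i]-tr[i-1]) for i in range(4)])
tg=[onz(T,zt(*p),.042) for p in [(67,242),(413,218),(415,282),(73,306)]]
print("trough rim",tg,np.mean(tg,0),[np.linalg.norm(tg[i]-tg[i-1]) for i in range(4)])
m=[onz(T,zt(*p),.006) for p in [(40,226),(424,203),(433,329),(45,352)]]
print("mat",m,np.mean(m,0),[np.linalg.norm(m[i]-m[i-1]) for i in range(4)])
print("grip top",onz(T,zt(236,249),.111), tri(T,zt(234,246),S,zs(332,274)))
print("sub top",onz(T,zt(440,368),.165), tri(T,zt(440,368),S,zs(580,212)))
print("sub base scene",onz(S,zs(557,370),0))
print("bottle red top",tri(T,zt(404,85),S,zs(387,115)),"base",onz(S,zs(385,212),0))
print("mug top",onz(T,zt(86,42),.095))
E
```

```text
tray [array([ 0.6215, -0.0521,  0.033 ]), array([ 0.5964, -0.2297,  0.033 ]), array([ 0.3825, -0.1947,  0.033 ]), array([ 0.4049, -0.0189,  0.033 ])] [ 0.5013 -0.1238  0.033 ] [np.float64(0.21904242114298067), np.float64(0.17940337149556163), np.float64(0.21669086709600785), np.float64(0.17717535961809897)]
trough rim [array([0.4983, 0.2763, 0.042 ]), array([0.5182, 0.0249, 0.042 ]), array([0.4715, 0.0233, 0.042 ]), array([0.4517, 0.2702, 0.042 ])] [0.4849 0.1486 0.042 ] [np.float64(0.047035386632347034), np.float64(0.25216381647421077), np.float64(0.04673820865478524), np.float64(0.2476843294310909)]
mat [array([0.5153, 0.3033, 0.006 ]), array([0.5353, 0.0155, 0.006 ]), array([0.4409, 0.0087, 0.006 ]), array([0.4209, 0.2958, 0.006 ])] [0.4781 0.1558 0.006 ] [np.float64(0.09462736419087828), np.float64(0.28843601586456247), np.float64(0.09457458320940752), np.float64(0.28782617377553255)]
grip top [0.485 0.148 0.111] (array([0.4863, 0.149 , 0.1154]), np.float64(0.0004252775913777032))
sub top [0.4016 0.0112 0.165 ] (array([0.4013, 0.0121, 0.1764]), np.float64(0.00120424533790304))
sub base scene [ 0.4039  0.0087 -0.    ]
bottle red top (array([0.6005, 0.0331, 0.1106]), np.float64(0.001458465827614767)) base [0.6028 0.0316 0.    ]
mug top [0.6343 0.2588 0.095 ]
```

Sizes agree with those given (tray 219×179, trough 250×47, grip top height 0.111–0.115). I'll pinch the grip across its x faces, with tool y along the trough towards the mouth. Next is a planner that only computes the deltas.

```bash
cat > plan.py <<'E'
from h import *
from scipy.spatial.transform import Rotation as Ro
np.set_printoptions(precision=3,suppress=True,linewidth=150)
def axes(yaw,tilt):
    y,t=np.radians([yaw,tilt])
    X=np.array([np.cos(y)*np.cos(t),np.sin(y)*np.cos(t),-np.sin(t)]);Y=np.array([-np.sin(y),np.cos(y),0]);return np.stack([X,Y,np.cross(X,Y)],1)
def tcp_from_mouth(M,yaw,tilt,g=.063,gx=0.):
    A=axes(yaw,tilt); p=np.array(M)+A@np.array([gx-.125,0,g-.007]); return p,np.stack([A[:,1],A[:,0],-A[:,2]],1)
def tcp_from_under(C,yaw,g=.063,gx=0.):
    A=axes(yaw,0); return np.array(C)+A@np.array([gx,0,g]),np.stack([A[:,1],A[:,0],-A[:,2]],1)
def delta(p,R,p0=None,R0=None):
    if p0 is None:
        s=env.get_state();p0=s["ee_pos"];R0=s["eef_rot"]
    return np.r_[R0.T@(p-p0)/.025, np.degrees(Ro.from_matrix(R0.T@R).as_rotvec())/5]
E
python3 - <<'E'
from plan import *
s=env.get_state()
p,R=tcp_from_under([.485,.148,.006],-85.7)
up=p+[0,0,.15]
print(p,delta(up,R)); print(delta(p,R,up,R))
E
```

```text
[0.485 0.148 0.069] [ 20.26  -24.043   0.495  -0.011   0.      3.068]
[0. 0. 6. 0. 0. 0.]
```

Request:
carry_out --pt "2 -2.4 0 0 0 0.4 85" --pt "4 -4.8 0 0 0 0.8 85" --pt "6 -7.2 0 0 0 1.2 85" --pt "8 -9.6 0 0 0 1.6 85" --pt "10 -12 0.1 0 0 2 85" --pt "12 -14.4 0.2 0 0 2.4 85" --pt "14 -16.8 0.3 0 0 2.8 85" --pt "16 -19.2 0.3 0 0 3.07 85"

```text
clock: 1.05
ee_pos: [0.3482, -0.2114, 0.2277]
eef_rot: [[0.997, 0.073, 0.001], [0.073, -0.997, -0.0], [0.001, 0.001, -1.0]]
contact_force: [2.1, 0.1, 0.1]
width: 0.085
```

```bash
python3 - <<'E'
from plan import *
p,R=tcp_from_under([.485,.148,.006],-85.7)
print(delta(p+[0,0,.12],R))
E
```

```text
[  6.504 -13.938   1.546   0.006  -0.008  -0.025]
```

Request:
carry_out --pt "0.8 -1.7 0 0 0 0 85" --pt "1.6 -3.4 0 0 0 0 85" --pt "2.4 -5.1 0 0 0 0 85" --pt "3.2 -6.8 0 0 0 0 85" --pt "4 -8.5 0.3 0 0 0 85" --pt "4.8 -10.3 0.7 0 0 0 85" --pt "5.6 -12 1.1 0 0 0 85" --pt "6.4 -13.7 1.5 0 0 0 85"

```text
clock: 1.85
ee_pos: [0.4823, 0.1425, 0.19]
eef_rot: [[0.997, 0.075, 0.001], [0.075, -0.997, -0.0], [0.001, 0.0, -1.0]]
contact_force: [1.8, -0.6, -0.5]
width: 0.0847
```

Request:
carry_out --pt "0 0 0 0 0 0 85" --pt "0 0 0 0 0 0 85"

```text
clock: 2.05
ee_pos: [0.4813, 0.1412, 0.1893]
eef_rot: [[0.997, 0.078, -0.002], [0.078, -0.997, -0.001], [-0.002, 0.0, -1.0]]
contact_force: [0.0, -0.5, -0.2]
width: 0.0852
```

```bash
python3 - <<'E'
from plan import *
c=vision.read_camera("wrist"); cv2.imwrite("pics/w1.png",c["color"][:,:,::-1])
p,R=tcp_from_under([.485,.148,.006],-85.7)
print(env.get_state()["ee_pos"],delta(p+[0,0,.12],R))
G=[.485,.148,.111];A=axes(-85.7,0)
print(proj(c,[G]+[np.array(G)+A@np.array(v) for v in [(.018,.012,0),(.018,-.012,0),(-.018,-.012,0),(-.018,.012,0)]]))
E
```

```text
[0.482 0.14  0.19 ] [ 0.162 -0.297  0.034  0.006  0.011  0.011]
[[307.354 205.104]
 [331.776 189.717]
 [331.181 220.12 ]
 [283.716 219.997]
 [282.757 189.596]]
```

View pics/w1.png

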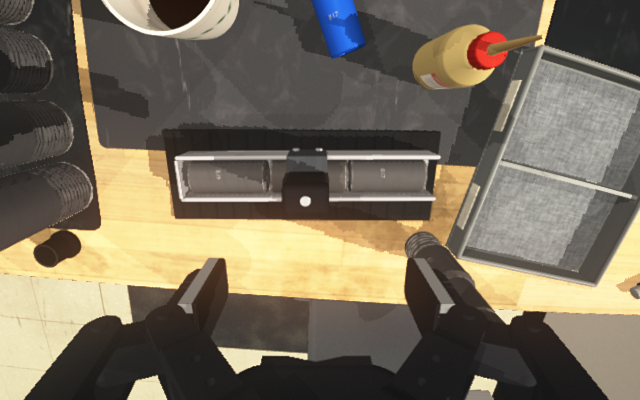

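Wrist view: grip top centre (white dot) at (305,201), about 2–3 mm from my prediction, which puts the grip at (0.487, 0.149). The trough runs level with the image, so the yaw matches. The mouth is on the right at x≈435. Descending.

Request:
carry_out --pt "0.23 -0.34 0.6 0 0 0 75" --pt "0.23 -0.34 1.4 0 0 0 70" --pt "0.23 -0.34 2.2 0 0 0 70" --pt "0.23 -0.34 3 0 0 0 70" --pt "0.23 -0.34 3.7 0 0 0 70" --pt "0.23 -0.34 4.3 0 0 0 70" --pt "0.23 -0.34 4.7 0 0 0 70" --pt "0.23 -0.34 4.75 0 0 0 70"

```text
clock: 2.9
ee_pos: [0.4863, 0.148, 0.0706]
eef_rot: [[0.997, 0.073, -0.002], [0.073, -0.997, -0.0], [-0.002, 0.0, -1.0]]
contact_force: [0.7, -1.1, 1.1]
width: 0.0702
```

```bash
python3 - <<'E'
from plan import *
c=vision.read_camera("wrist"); cv2.imwrite("pics/w2.png",c["color"][:,:,::-1])
s=env.get_state();print(s["ee_pos"],s["eef_rot"],s["contact_force"],s["width"])
E
```

```text
[0.487 0.148 0.071] [[ 0.997  0.073 -0.001]
 [ 0.073 -0.997 -0.   ]
 [-0.001  0.    -1.   ]] [-0.199  0.421  0.266] 0.0699938019928391
```

View pics/w2.png

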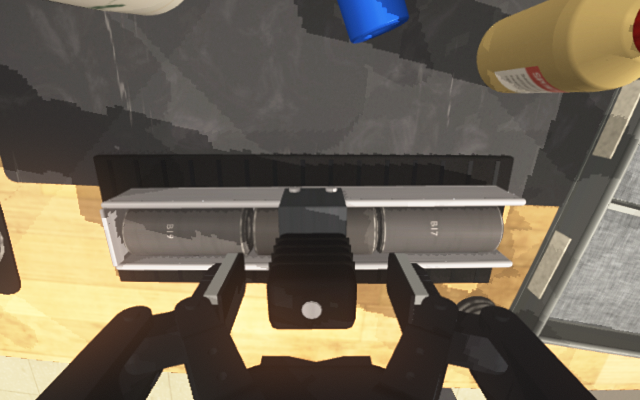

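Pads straddle the grip evenly (pads at x≈228 and 402, grip centre at 312). Closing now.

Request:
carry_out --pt "0 0 0 0 0 0 40" --pt "0 0 0 0 0 0 20" --pt "0 0 0 0 0 0 20" --pt "0 0 0 0 0 0 20" --pt "0 0 0 0 0 0 20" --newtons 90

```text
clock: 3.45
ee_pos: [0.4881, 0.1495, 0.0727]
eef_rot: [[0.997, 0.075, 0.002], [0.075, -0.997, 0.001], [0.003, -0.0, -1.0]]
contact_force: [-0.4, 0.7, 6.0]
width: 0.0349
```

```bash
python3 - <<'E'
from plan import *
s=env.get_state();p0,R0=s["ee_pos"],s["eef_rot"];print(p0)
def go(M,t,yaw=-85.7):
    p,R=tcp_from_mouth(M,yaw,t,g=.066,gx=0.); print(M,t,p,delta(p,R,p0,R0))
p,R=tcp_from_under([.487,.149,.006],-85.7,g=.066);print(delta(p,R,p0,R0))
go([.497,.024,.063],-4)
go([.547,-.078,.063],-4)
E
```

```text
[0.488 0.15  0.073]
[-0.047  0.018  0.027 -0.004 -0.029 -0.001]
[0.497, 0.024, 0.063] -4 [0.487 0.152 0.113] [-0.018 -0.119 -1.618 -0.804 -0.029 -0.002]
[0.547, -0.078, 0.063] -4 [0.537 0.05  0.113] [ 1.671  4.099 -1.615 -0.804 -0.029 -0.002]
```

Request:
carry_out --pt "0 0 -0.15 0 0 0 20" --pt "0 0 -0.4 0 0 0 20" --pt "0 0 -0.7 -0.2 0 0 20" --pt "0 0 -1.0 -0.4 0 0 20" --pt "0 0 -1.3 -0.6 0 0 20" --pt "0 0 -1.6 -0.8 0 0 20" --pt "0 0 -1.8 -0.8 0 0 20" --pt "0 0 -1.8 -0.8 0 0 20"

```text
clock: 4.25
ee_pos: [0.4877, 0.1497, 0.1175]
eef_rot: [[0.997, 0.075, 0.007], [0.075, -0.995, -0.069], [0.002, 0.069, -0.998]]
contact_force: [-0.2, 0.0, -7.2]
width: 0.0352
```

```bash
python3 - <<'E'
from plan import *
c=vision.read_camera("wrist"); cv2.imwrite("pics/w3.png",c["color"][:,:,::-1])
s=env.get_state();p0,R0=s["ee_pos"],s["eef_rot"];print(p0,R0,s["contact_force"],s["moment"],s["width"])
def go(M,t,yaw=-85.7):
    p,R=tcp_from_mouth(M,yaw,t,g=.066,gx=0.); print(M,t,p,delta(p,R,p0,R0))
go([.547,-.078,.063],-4)
E
```

```text
[0.487 0.149 0.117] [[ 0.997  0.075  0.006]
 [ 0.075 -0.995 -0.069]
 [ 0.001  0.07  -0.998]] [-0.242 -0.187 -7.581] [ 0.14  -0.024  0.037] 0.03492974253662629
[0.547, -0.078, 0.063] -4 [0.537 0.05  0.113] [ 1.698  4.079  0.436 -0.003 -0.012  0.001]
```

View pics/w3.png

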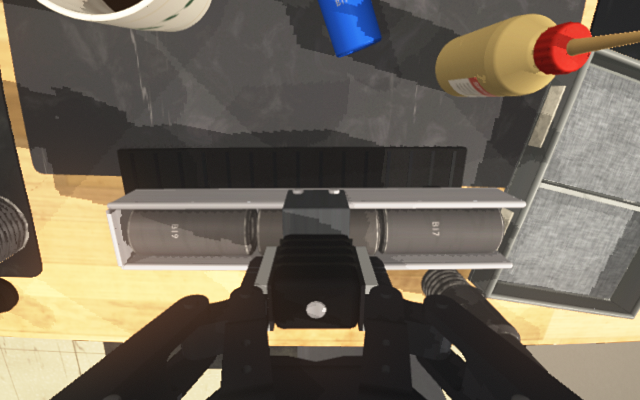

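Trough is held, with bushes undisturbed (front bush end at x≈503, mouth at about 507). Carrying it to the far compartment.

Request:
carry_out --pt "0.05 0.12 0 0 0 0 20" --pt "0.2 0.45 0 0 0 0 20" --pt "0.4 0.95 0 0 0 0 20" --pt "0.62 1.5 0 0 0 0 20" --pt "0.87 2.1 0 0 0 0 20" --pt "1.12 2.7 0 0 0 0 20" --pt "1.35 3.25 0 0 0 0 20" --pt "1.55 3.7 0 0 0 0 20"

```text
clock: 5.1
ee_pos: [0.5333, 0.0585, 0.123]
eef_rot: [[0.997, 0.074, 0.005], [0.074, -0.995, -0.07], [0.0, 0.07, -0.998]]
contact_force: [-0.2, -0.4, -7.2]
width: 0.0351
```

```bash
cat > st.py <<'E'
from plan import *
import sys
n=sys.argv[1]
c=vision.read_camera(n); cv2.imwrite("pics/%s.png"%sys.argv[2],c["color"][:,:,::-1])
s=env.get_state();p0,R0=s["ee_pos"],s["eef_rot"]
A=np.stack([R0[:,1],R0[:,0],-R0[:,2]],1)
M=p0-A@np.array([-.125,0,.066-.007]);t=np.degrees(np.arcsin(-A[2,0]))
print("clk",s["clock"],"tcp",p0,"mouth",M,"tilt",t,"yaw",np.degrees(np.arctan2(A[1,0],A[0,0])),"F",s["contact_force"],"Mom",s["moment"],s["width"])
a=list(map(float,sys.argv[3:]))
while a:
    x,y,z,yaw,t=a[:5];a=a[5:]
    p,R=tcp_from_mouth([x,y,z],yaw,t,g=.066); print([x,y,z,yaw,t],delta(p,R,p0,R0))
E
python3 st.py wrist w4 .547 -.078 .063 -85.7 -4 .547 -.078 .045 -85.7 0 .547 -.078 .045 -85.7 14
```

```text
clk 5.15 tcp [0.534 0.057 0.123] mouth [ 0.544 -0.071  0.073] tilt -4.093568320117374 yaw -85.79239008134651 F [ 1.284 -2.188 -7.68 ] Mom [-0.032 -0.155 -0.035] 0.03482239208328751
[0.547, -0.078, 0.063, -85.7, -4.0] [ 0.105  0.244  0.424  0.019 -0.014 -0.018]
[0.547, -0.078, 0.045, -85.7, 0.0] [ 0.105  0.37   0.8    0.819 -0.014 -0.018]
[0.547, -0.078, 0.045, -85.7, 14.0] [ 0.107  1.169 -0.285  3.619 -0.016 -0.016]
```

View pics/w4.png

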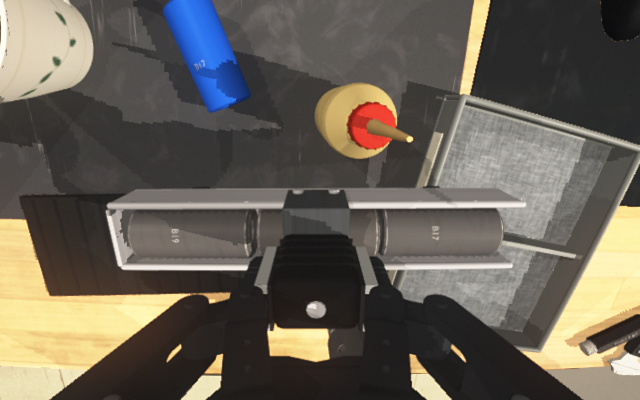

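Request:
carry_out --pt "0.1 0.3 0.5 0.3 0 0 20" --pt "0.1 0.37 0.8 0.8 0 0 20" --pt "0.1 0.5 0.65 1.3 0 0 20" --pt "0.1 0.66 0.45 1.8 0 0 20" --pt "0.1 0.82 0.23 2.3 0 0 20" --pt "0.1 0.97 0 2.8 0 0 20" --pt "0.1 1.1 -0.15 3.3 0 0 20" --pt "0.1 1.17 -0.28 3.6 0 0 20"

```text
clock: 5.95
ee_pos: [0.5375, 0.0307, 0.1321]
eef_rot: [[0.997, 0.072, -0.018], [0.074, -0.968, 0.242], [0.001, -0.242, -0.97]]
contact_force: [-0.8, -0.8, -7.7]
width: 0.0347
```

```bash
python3 st.py wrist w5 .547 -.078 .045 -85.7 15 .547 -.078 .045 -85.7 16 .547 -.078 .045 -85.7 17 .547 -.078 .045 -85.7 18  .547 -.078 .045 -85.7 20
```

```text
clk 6.0 tcp [0.538 0.03  0.132] mouth [ 0.546 -0.076  0.045] tilt 14.050534872293177 yaw -85.74836421373757 F [-0.045 -1.125 -7.827] Mom [-0.668 -0.091  0.024] 0.03524085349260153
[0.547, -0.078, 0.045, -85.7, 15.0] [ 0.047  0.105 -0.106  0.19  -0.011 -0.009]
[0.547, -0.078, 0.045, -85.7, 16.0] [ 0.047  0.148 -0.192  0.39  -0.011 -0.009]
[0.547, -0.078, 0.045, -85.7, 17.0] [ 0.048  0.193 -0.277  0.59  -0.012 -0.009]
[0.547, -0.078, 0.045, -85.7, 18.0] [ 0.048  0.239 -0.362  0.79  -0.012 -0.009]
[0.547, -0.078, 0.045, -85.7, 20.0] [ 0.048  0.337 -0.529  1.19  -0.012 -0.009]
```

View pics/w5.png

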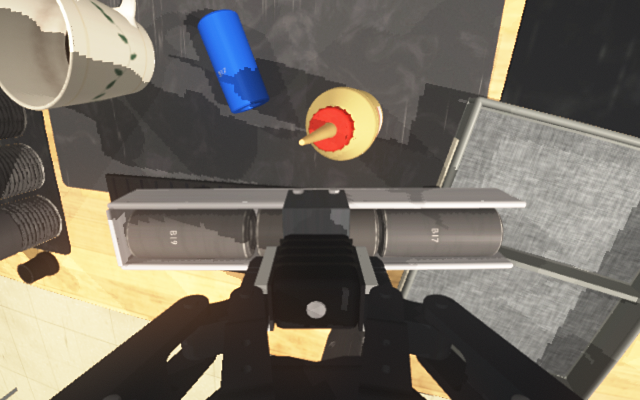

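No slide at 14°: the front bush still spans x=383–503. Tipping on in 1° steps.

Request:
carry_out --pt "0.04 0.1 -0.1 0.2 0 0 20" --pt "0.04 0.15 -0.19 0.4 0 0 20" --pt "0.04 0.15 -0.19 0.4 0 0 20" --pt "0.04 0.15 -0.19 0.4 0 0 20"

```text
clock: 6.4
ee_pos: [0.5385, 0.027, 0.1354]
eef_rot: [[0.997, 0.072, -0.021], [0.075, -0.959, 0.275], [-0.0, -0.275, -0.961]]
contact_force: [-0.4, -0.0, -7.9]
width: 0.0352
```

```bash
cat > bu.py <<'E'
import cv2,sys,numpy as np
ims=[cv2.imread("pics/%s.png"%n)[185:275,95:545] for n in sys.argv[2:]]
cv2.imwrite("pics/%s.png"%sys.argv[1],cv2.resize(np.vstack(ims),None,fx=1.7,fy=1.7))
E
python3 st.py wrist w6; python3 bu.py b1 w5 w6
```

```text
clk 6.45 tcp [0.538 0.027 0.135] mouth [ 0.546 -0.076  0.044] tilt 15.990238759832987 yaw -85.7004171341701 F [ 0.266  0.458 -8.322] Mom [-0.626 -0.065 -0.001] 0.035321325444819814
```

View pics/b1.png

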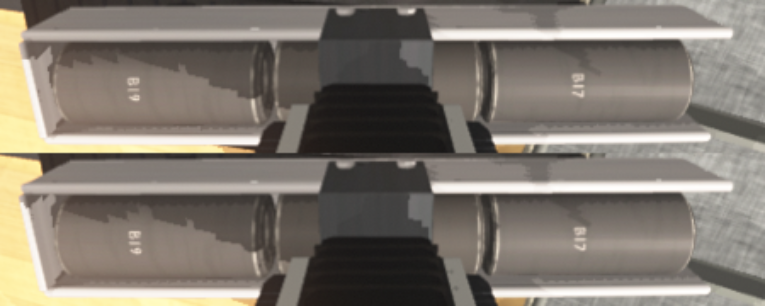

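Nearly no motion at 16° (front bush label moved about 1 px). Another degree.

Request:
carry_out --pt "0 0.05 -0.09 0.2 0 0 20" --pt "0 0.05 -0.09 0.2 0 0 20" --pt "0 0.05 -0.09 0.2 0 0 20"

```text
clock: 6.75
ee_pos: [0.5387, 0.025, 0.1374]
eef_rot: [[0.997, 0.071, -0.022], [0.075, -0.954, 0.291], [0.0, -0.292, -0.956]]
contact_force: [-0.1, 0.2, -7.7]
width: 0.0352
```

```bash
python3 st.py wrist w7; python3 bu.py b2 w5 w6 w7
```

```text
clk 6.8 tcp [0.539 0.025 0.137] mouth [ 0.546 -0.077  0.044] tilt 16.9945775122164 yaw -85.71926185862225 F [-0.341  0.48  -8.767] Mom [-0.652 -0.085 -0.005] 0.03507936305236999
```

View pics/b2.png

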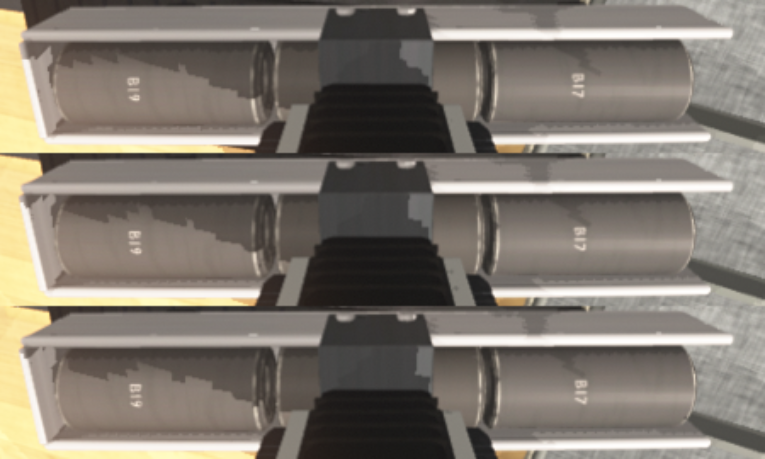

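Still only about 1 px of creep. Another degree.

Request:
carry_out --pt "0 0.05 -0.09 0.2 0 0 20" --pt "0 0.05 -0.09 0.2 0 0 20" --pt "0 0.05 -0.09 0.2 0 0 20"

```text
clock: 7.1
ee_pos: [0.5389, 0.023, 0.1392]
eef_rot: [[0.997, 0.071, -0.023], [0.074, -0.948, 0.308], [0.0, -0.309, -0.951]]
contact_force: [-0.7, 0.2, -8.0]
width: 0.035
```

```bash
python3 st.py wrist w8; python3 bu.py b3 w6 w7 w8
```

```text
clk 7.15 tcp [0.539 0.023 0.139] mouth [ 0.546 -0.077  0.044] tilt 17.996139461968287 yaw -85.72619225150024 F [-0.243  0.274 -7.349] Mom [-0.688 -0.054 -0.036] 0.03494582309568825
```

View pics/b3.png

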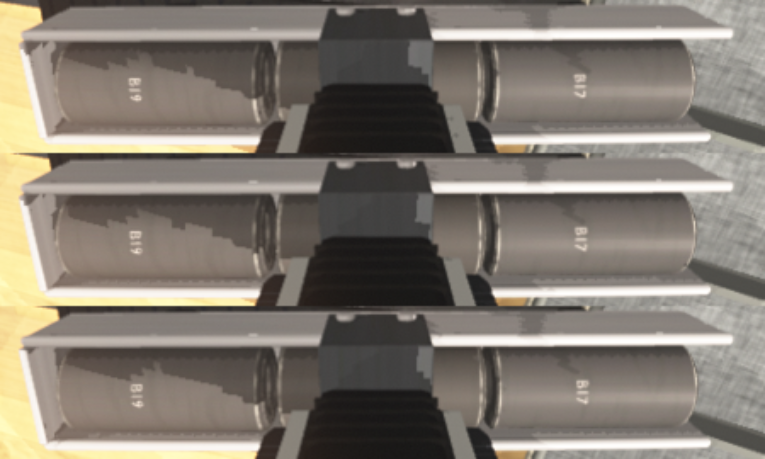

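Request:
carry_out --pt "0 0.05 -0.09 0.2 0 0 20" --pt "0 0.05 -0.09 0.2 0 0 20" --pt "0 0.05 -0.09 0.2 0 0 20"

```text
clock: 7.45
ee_pos: [0.539, 0.0212, 0.1409]
eef_rot: [[0.997, 0.07, -0.024], [0.074, -0.943, 0.325], [0.0, -0.326, -0.946]]
contact_force: [-0.2, -0.3, -8.0]
width: 0.0349
```

```bash
cat > lab.py <<'E'
# label shift (px) of the front bush against reference picture
import cv2,sys
r=cv2.imread("pics/w5.png",0)[215:255,425:450]
for n in sys.argv[1:]:
    im=cv2.imread("pics/%s.png"%n,0)[205:265,380:540]; m=cv2.matchTemplate(im,r,cv2.TM_CCOEFF_NORMED); _,v,_,l=cv2.minMaxLoc(m); print(n,l[0]+380-425,l[1]-10,round(v,2))
E
python3 st.py wrist w9; python3 bu.py b4 w8 w9; python3 lab.py w5 w6 w7 w8 w9
```

```text
clk 7.5 tcp [0.539 0.021 0.141] mouth [ 0.546 -0.077  0.044] tilt 18.998598402650007 yaw -85.72678958688883 F [-0.508 -0.439 -7.35 ] Mom [-0.717 -0.058 -0.013] 0.035369500359537086
w5 0 0 1.0
w6 1 0 0.97
w7 2 0 0.96
w8 2 0 0.96
w9 3 0 0.97
```

View pics/b4.png

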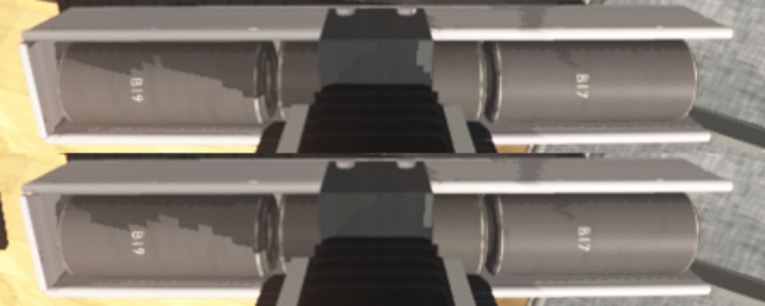

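Label tracking: creep is about 0.6 mm per step and not yet a slide. Continuing.

Request:
carry_out --pt "0 0.05 -0.085 0.2 0 0 20" --pt "0 0.05 -0.085 0.2 0 0 20" --pt "0 0.05 -0.085 0.2 0 0 20"

```text
clock: 7.8
ee_pos: [0.5391, 0.0193, 0.1425]
eef_rot: [[0.997, 0.07, -0.025], [0.074, -0.937, 0.341], [-0.0, -0.342, -0.94]]
contact_force: [-0.5, 0.2, -8.2]
width: 0.0349
```

```bash
python3 st.py wrist w10;  python3 lab.py w9 w10
```

```text
clk 7.85 tcp [0.539 0.019 0.142] mouth [ 0.546 -0.078  0.044] tilt 19.999019982771685 yaw -85.72528229364227 F [-0.131 -0.004 -8.282] Mom [-0.768 -0.075 -0.002] 0.03493072259062455
w9 3 0 0.97
w10 5 0 0.98
```

Request:
carry_out --pt "0 0.05 -0.085 0.2 0 0 20" --pt "0 0.05 -0.085 0.2 0 0 20" --pt "0 0.05 -0.085 0.2 0 0 20"

```text
clock: 8.15
ee_pos: [0.5393, 0.0174, 0.1441]
eef_rot: [[0.997, 0.069, -0.027], [0.074, -0.931, 0.357], [0.0, -0.358, -0.934]]
contact_force: [0.8, -0.5, -8.4]
width: 0.0355
```

```bash
python3 st.py wrist w11;  python3 lab.py w10 w11
```

```text
clk 8.2 tcp [0.539 0.018 0.144] mouth [ 0.546 -0.078  0.044] tilt 20.998241534184487 yaw -85.72568265721243 F [-0.748 -0.022 -7.446] Mom [-0.778 -0.077 -0.052] 0.035120031547055855
w10 5 0 0.98
w11 7 0 0.97
```

Request:
carry_out --pt "0 0.05 -0.085 0.2 0 0 20" --pt "0 0.05 -0.085 0.2 0 0 20" --pt "0 0.05 -0.085 0.2 0 0 20"

```text
clock: 8.5
ee_pos: [0.5394, 0.0155, 0.1456]
eef_rot: [[0.997, 0.069, -0.028], [0.074, -0.925, 0.374], [0.0, -0.375, -0.927]]
contact_force: [-0.6, 0.2, -8.1]
width: 0.0353
```

```bash
python3 st.py wrist w12;  python3 lab.py w11 w12; python3 bu.py b5 w11 w12
```

```text
clk 8.55 tcp [0.539 0.016 0.146] mouth [ 0.546 -0.078  0.044] tilt 21.9975890778143 yaw -85.72991165846433 F [-0.73  -0.188 -6.745] Mom [-0.835 -0.086 -0.027] 0.034768984767488915
w11 7 0 0.97
w12 11 0 0.97
```

View pics/b5.png

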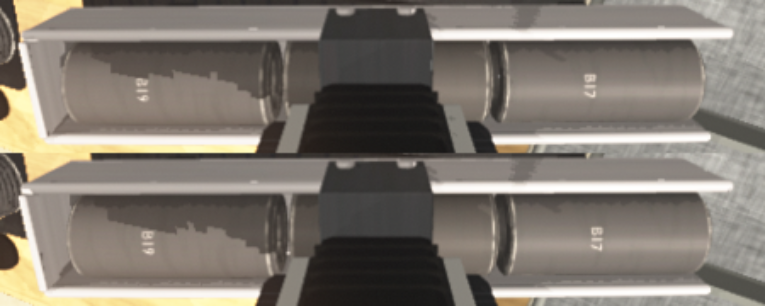

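Sliding has begun at about 22° (label moved 11 px, roughly 7 mm). Holding here and watching.

Request:
carry_out --pt "0 0.0 0 0 0 0 20" --pt "0 0 0 0 0 0 20"

```text
clock: 8.75
ee_pos: [0.5393, 0.0158, 0.1456]
eef_rot: [[0.997, 0.069, -0.028], [0.075, -0.925, 0.374], [-0.0, -0.375, -0.927]]
contact_force: [-0.2, 0.4, -7.5]
width: 0.0351
```

```bash
python3 st.py wrist w13;  python3 lab.py w12 w13
```

```text
clk 8.8 tcp [0.539 0.016 0.146] mouth [ 0.546 -0.078  0.044] tilt 22.000287809975802 yaw -85.70244058308174 F [ 0.125 -0.208 -8.59 ] Mom [-0.763 -0.09   0.062] 0.035026126303977105
w12 11 0 0.97
w13 11 0 0.97
```

Request:
carry_out --pt "0 0.05 -0.085 0.2 0 0 20" --pt "0 0.05 -0.085 0.2 0 0 20" --pt "0 0.05 -0.085 0.2 0 0 20"

```text
clock: 9.1
ee_pos: [0.5396, 0.0135, 0.1471]
eef_rot: [[0.997, 0.068, -0.029], [0.074, -0.918, 0.39], [-0.0, -0.391, -0.92]]
contact_force: [-0.3, 0.1, -7.8]
width: 0.0349
```

```bash
python3 st.py wrist w14;  python3 lab.py w14
```

```text
clk 9.15 tcp [0.54  0.014 0.147] mouth [ 0.546 -0.078  0.044] tilt 22.99687614578881 yaw -85.7291213969334 F [ 0.18  -0.291 -7.415] Mom [-0.844 -0.044 -0.018] 0.03526129009489868
w14 20 0 0.96
```

Request:
carry_out --pt "0 0.0 0 0 0 0 20" --pt "0 0 0 0 0 0 20"

```text
clock: 9.35
ee_pos: [0.5395, 0.0139, 0.1471]
eef_rot: [[0.997, 0.069, -0.029], [0.075, -0.918, 0.39], [0.0, -0.391, -0.921]]
contact_force: [-0.0, -0.7, -7.5]
width: 0.0348
```

```bash
python3 st.py wrist w15;  python3 lab.py w15; python3 bu.py b6 w14 w15
```

```text
clk 9.4 tcp [0.539 0.014 0.147] mouth [ 0.546 -0.078  0.044] tilt 23.003567207058506 yaw -85.70500399626322 F [ 0.3   -0.825 -7.157] Mom [-0.819 -0.075 -0.002] 0.03500100945800237
w15 24 0 0.97
```

View pics/b6.png

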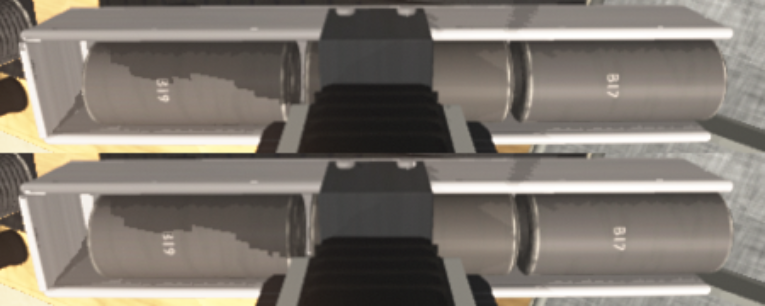

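At 23° all three slide slowly together (about 10 mm/s). Holding.

Request:
carry_out --pt "0 0.02 -0.03 0.06 0 0 20" --pt "0 0.02 -0.03 0.06 0 0 20" --pt "0 0.02 -0.03 0.06 0 0 20"

```text
clock: 9.7
ee_pos: [0.5396, 0.013, 0.1476]
eef_rot: [[0.997, 0.069, -0.03], [0.075, -0.916, 0.394], [0.0, -0.396, -0.918]]
contact_force: [-0.2, -0.7, -7.5]
width: 0.0352
```

```bash
python3 st.py wrist w16;  python3 lab.py w16
```

```text
clk 9.75 tcp [0.54  0.013 0.148] mouth [ 0.546 -0.078  0.044] tilt 23.299906562897174 yaw -85.71335366937276 F [ 0.141 -0.43  -8.496] Mom [-0.835 -0.051 -0.008] 0.03483340615520301
w16 27 0 0.97
```

Request:
carry_out --pt "0 0.04 -0.06 0.14 0 0 20" --pt "0 0.04 -0.06 0.14 0 0 20" --pt "0 0.04 -0.06 0.14 0 0 20"

```text
clock: 10.05
ee_pos: [0.5397, 0.0114, 0.1486]
eef_rot: [[0.997, 0.068, -0.03], [0.074, -0.911, 0.406], [-0.0, -0.407, -0.914]]
contact_force: [-0.3, -0.2, -7.5]
width: 0.0355
```

```bash
python3 st.py wrist w17;  python3 lab.py w17
```

```text
clk 10.1 tcp [0.54  0.011 0.149] mouth [ 0.546 -0.078  0.044] tilt 24.005044870755313 yaw -85.72582884420726 F [ 0.319 -0.992 -8.358] Mom [-0.755 -0.117  0.026] 0.03496460951386577
w17 39 0 0.97
```

Request:
carry_out --pt "0 0 0 0 0 0 20" --pt "0 0 0 0 0 0 20"

```text
clock: 10.3
ee_pos: [0.5396, 0.0116, 0.1486]
eef_rot: [[0.997, 0.068, -0.03], [0.075, -0.911, 0.406], [-0.0, -0.407, -0.914]]
contact_force: [0.0, -0.2, -6.9]
width: 0.0352
```

```bash
python3 st.py wrist w18;  python3 lab.py w18; python3 bu.py b7 w17 w18
```

```text
clk 10.35 tcp [0.54  0.012 0.149] mouth [ 0.546 -0.078  0.044] tilt 24.005876263039887 yaw -85.70873644814196 F [-0.083 -0.743 -8.109] Mom [-0.693 -0.066 -0.004] 0.0347169391654601
w18 63 0 0.96
```

View pics/b7.png

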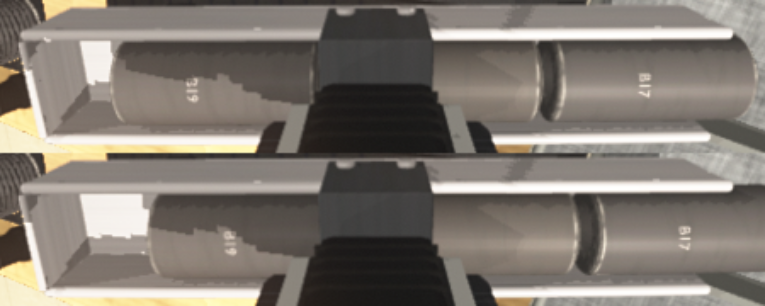

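The bush centre is now about at the edge, sliding at about 60 mm/s. Computing the levelling move about the mouth.

```bash
python3 - <<'E'
from plan import *
s=env.get_state();p0,R0=s["ee_pos"],s["eef_rot"]
for t in (20,16,12,8,4,0):
    p,R=tcp_from_mouth([.546,-.078,.045],-85.7,t,g=.066);print(t,delta(p,R,p0,R0))
E
```

```text
20 [-0.016 -0.183  0.318 -0.801 -0.    -0.002]
16 [-0.016 -0.311  0.682 -1.601 -0.    -0.002]
12 [-0.016 -0.412  1.055 -2.401 -0.    -0.002]
8 [-0.016 -0.488  1.433 -3.201 -0.    -0.002]
4 [-0.016 -0.536  1.816 -4.001 -0.    -0.002]
0 [-0.016 -0.558  2.201 -4.801 -0.    -0.002]
```

Request:
carry_out --pt "0 0 0 0 0 0 20" --pt "0 -0.18 0.32 -0.8 0 0 20" --pt "0 -0.31 0.68 -1.6 0 0 20" --pt "0 -0.41 1.05 -2.4 0 0 20"

```text
clock: 10.75
ee_pos: [0.5387, 0.0316, 0.1294]
eef_rot: [[0.997, 0.073, -0.014], [0.074, -0.976, 0.205], [0.001, -0.206, -0.979]]
contact_force: [-0.6, 1.0, -5.8]
width: 0.0353
```

```bash
python3 st.py wrist w19 .546 -.078 .045 -85.7 8 .546 -.078 .045 -85.7 3 .546 -.078 .045 -85.7 0
```

```text
clk 10.8 tcp [0.538 0.034 0.128] mouth [ 0.546 -0.076  0.045] tilt 11.793490180025213 yaw -85.65399765696678 F [-0.863  2.475 -6.193] Mom [ 0.002  0.089 -0.001] 0.03457101127573236
[0.546, -0.078, 0.045, -85.7, 8.0] [-0.004 -0.069  0.326 -0.759  0.002  0.009]
[0.546, -0.078, 0.045, -85.7, 3.0] [-0.004 -0.226  0.782 -1.759  0.001  0.009]
[0.546, -0.078, 0.045, -85.7, 0.0] [-0.004 -0.301  1.062 -2.359  0.001  0.009]
```

View pics/w19.png

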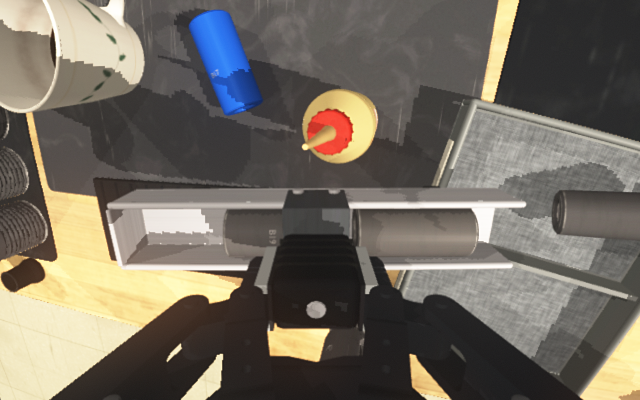

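The front bush left the trough and lies in the far compartment; the middle bush stopped with its front at x≈478, short of the mouth at about 507. Levelling fully, slightly mouth-up.

Request:
carry_out --pt "0 -0.07 0.33 -0.76 0 0 20" --pt "0 -0.15 0.55 -1.3 0 0 20" --pt "0 -0.22 0.78 -1.8 0 0 20" --pt "0 -0.3 0.9 -2.3 0 0 20" --pt "0 -0.33 0.8 -2.8 0 0 20" --pt "0 -0.35 0.5 -3.2 0 0 20" --pt "0 -0.35 0.2 -3.2 0 0 20"

```text
clock: 11.5
ee_pos: [0.537, 0.0423, 0.1259]
eef_rot: [[0.997, 0.076, 0.004], [0.076, -0.995, -0.068], [-0.001, 0.068, -0.998]]
contact_force: [0.8, 0.2, -5.5]
width: 0.0354
```

```bash
python3 st.py wrist w20 .546 -.078 .070 -85.7 -4 .46 -.062 .070 -97 -4; python3 st.py top t20; python3 st.py scene s20
```

```text
clk 11.55 tcp [0.538 0.042 0.128] mouth [ 0.548 -0.087  0.077] tilt -3.9060560245284948 yaw -85.66764989805043 F [-0.555  0.318 -4.327] Mom [ 0.2   -0.031 -0.035] 0.035497847051816904
[0.546, -0.078, 0.07, -85.7, -4.0] [-0.049 -0.375  0.276 -0.019 -0.018  0.006]
[0.46, -0.062, 0.07, -97.0, -4.0] [-2.421 -1.171  0.218 -0.02  -0.174  2.261]
clk 11.6 tcp [0.538 0.041 0.127] mouth [ 0.548 -0.087  0.077] tilt -3.9110569457765942 yaw -85.71311998027375 F [ 0.565 -0.003 -4.878] Mom [0.148 0.046 0.008] 0.03487752465791711
clk 11.65 tcp [0.538 0.041 0.127] mouth [ 0.548 -0.087  0.076] tilt -3.9188827091605765 yaw -85.74412684375723 F [-0.412 -0.349 -5.977] Mom [ 0.124 -0.006  0.038] 0.034896011461185567
```

View pics/w20.png

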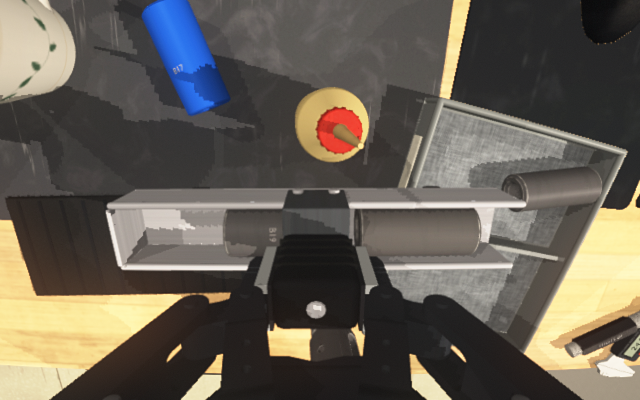

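View pics/s20.png

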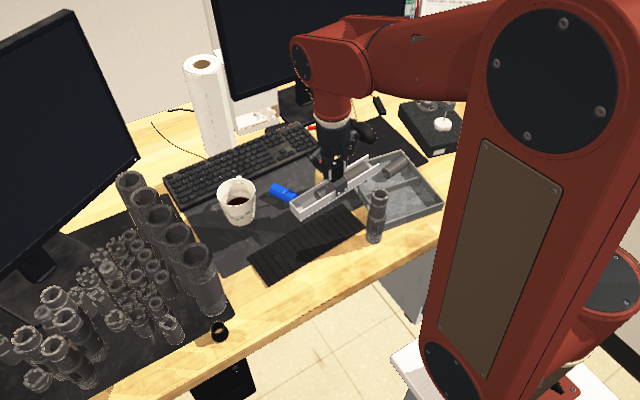

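View pics/t20.png

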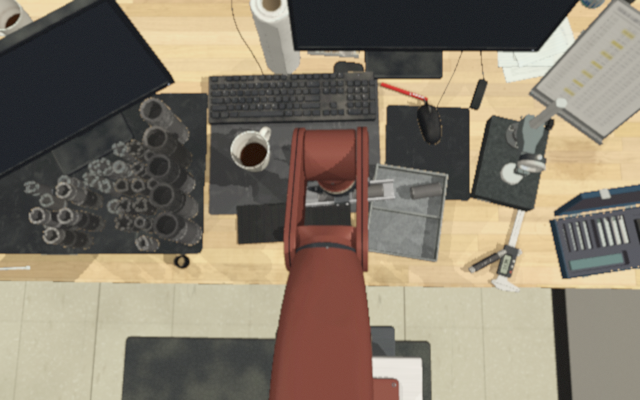

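```bash
python3 - <<'E'
import cv2,numpy as np
a=cv2.imread("pics/top0.png")
a=cv2.imread("pics/t20.png")[150:270,350:460]; b=cv2.imread("pics/w20.png")[90:360,400:640]
cv2.imwrite("pics/z20.png",np.hstack([cv2.resize(a,(440,480),interpolation=cv2.INTER_CUBIC),cv2.resize(b,(360,480))[:, :]]))
E
```

```text
(no output)
```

View pics/z20.png

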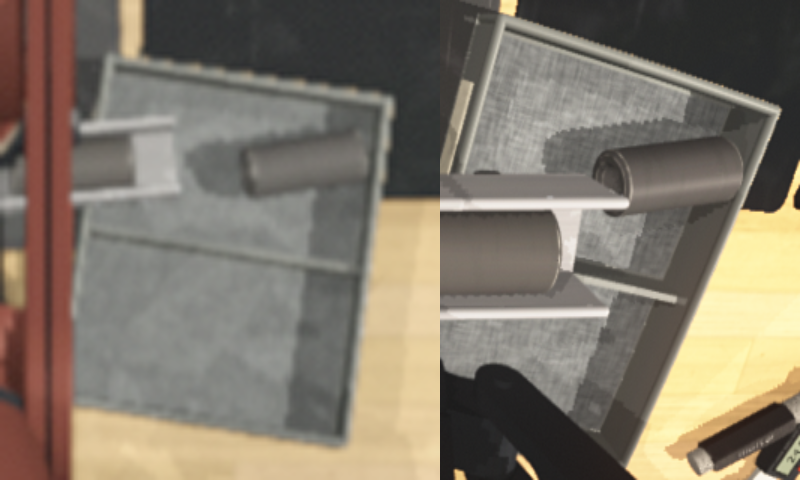

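```bash
python3 - <<'E'
from plan import *
T=vision.read_camera("top");W=vision.read_camera("wrist")
cv2.imwrite("pics/w21.png",W["color"][:,:,::-1])
L=(412.2,193.3);Rr=(441.5,189.2);l=(512.7,191.8);r=(601.3,186.7)
print(tri(T,L,W,l),tri(T,Rr,W,r))
print("flat", onz(T,L,.021),onz(T,Rr,.021),onz(T,Rr,.045))
# predicted silhouettes of flat: inner face of -y wall and rim in top cam
ty=np.array([.1564,.9877,0]);tx=np.array([.9877,-.1564,0]);c=np.array([.5013,-.1238,0])
print((onz(T,L,.021)-c)@tx,(onz(T,L,.021)-c)@ty,(onz(T,Rr,.021)-c)@ty,(onz(T,Rr,.021)-c)@tx)
E
```

```text
(array([ 0.552, -0.144,  0.015]), np.float64(0.002714947084742155)) (array([ 0.563, -0.215,  0.03 ]), np.float64(0.008032953328663245))
flat [ 0.55  -0.142  0.021] [ 0.561 -0.215  0.021] [ 0.556 -0.21   0.045]
0.05048238670570589 -0.01014042654195164 -0.0811769264541185 0.07296358247887406
```

Both views agree with the bush lying flat and wholly inside the far compartment (length 74 mm in plan; ends at tray y −10 and −81 mm, inner wall at −86). Moving to the near compartment, yawed to −97° to clear the sub.

Request:
carry_out --pt "-0.1 -0.05 0 0 0 0.1 20" --pt "-0.35 -0.17 0 0 0 0.33 20" --pt "-0.75 -0.36 0 0 -0.05 0.7 20" --pt "-1.2 -0.58 0.05 0 -0.08 1.12 20" --pt "-1.65 -0.8 0.1 0 -0.12 1.55 20" --pt "-2.05 -1.0 0.15 0 -0.15 1.92 20" --pt "-2.3 -1.12 0.2 0 -0.17 2.15 20" --pt "-2.42 -1.17 0.22 0 -0.17 2.26 20"

```text
clock: 12.55
ee_pos: [0.474, 0.0656, 0.1178]
eef_rot: [[0.992, -0.123, -0.01], [-0.123, -0.99, -0.069], [-0.002, 0.07, -0.998]]
contact_force: [-0.8, 0.1, -5.0]
width: 0.0351
```

```bash
python3 st.py wrist w22 .460 -.062 .045 -97 0 .460 -.062 .045 -97 7 .460 -.062 .045 -97 14 .460 -.062 .045 -97 18
```

```text
clk 12.6 tcp [0.474 0.066 0.118] mouth [ 0.458 -0.062  0.068] tilt -4.001103117235309 yaw -97.0794248997644 F [-0.115 -0.658 -6.549] Mom [ 0.202 -0.025 -0.033] 0.03480330385994356
[0.46, -0.062, 0.045, -97.0, 0.0] [ 0.068  0.095  0.562  0.8    0.021 -0.017]
[0.46, -0.062, 0.045, -97.0, 7.0] [ 0.068  0.46  -0.006  2.2    0.02  -0.018]
[0.46, -0.062, 0.045, -97.0, 14.0] [ 0.067  0.892 -0.525  3.6    0.019 -0.019]
[0.46, -0.062, 0.045, -97.0, 18.0] [ 0.067  1.166 -0.796  4.4    0.019 -0.02 ]
```

View pics/w22.png

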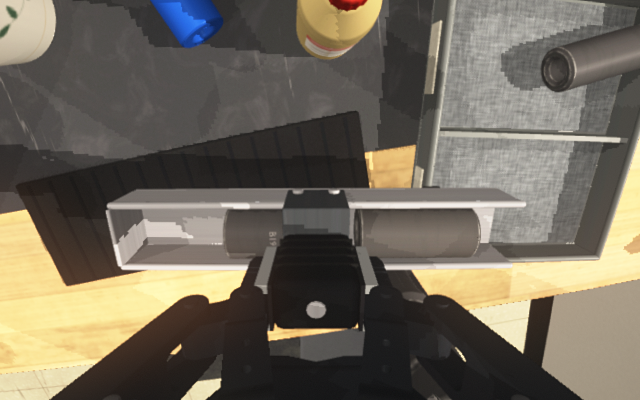

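Mouth is now over the near compartment, with the middle bush front at x≈478. Lowering and tipping to about 18°.

Request:
carry_out --pt "0.03 0.05 0.3 0.4 0 0 20" --pt "0.07 0.12 0.5 0.9 0 0 20" --pt "0.07 0.25 0.3 1.5 0 0 20" --pt "0.07 0.42 0.05 2.1 0 0 20" --pt "0.07 0.6 -0.18 2.7 0 0 20" --pt "0.07 0.8 -0.42 3.3 0 0 20" --pt "0.07 0.98 -0.63 3.9 0 0 20" --pt "0.07 1.13 -0.78 4.3 0 0 20"

```text
clock: 13.4
ee_pos: [0.474, 0.0371, 0.1402]
eef_rot: [[0.992, -0.117, 0.038], [-0.123, -0.946, 0.299], [0.001, -0.301, -0.954]]
contact_force: [0.6, 0.1, -6.8]
width: 0.035
```

```bash
sed -i 's/^r=.*/r=cv2.imread("pics\/w23.png",0)[212:258,455:475]/; s/380:540/430:540/; s/l\[0\]+380-425/l[0]+430-455/; s/205:265/202:268/' lab.py; python3 st.py wrist w23 .460 -.062 .045 -97 19 .460 -.062 .045 -97 20 .460 -.062 .045 -97 21 .460 -.062 .045 -97 22
```

```text
clk 13.45 tcp [0.474 0.036 0.14 ] mouth [ 0.462 -0.064  0.046] tilt 17.545487391301666 yaw -97.08063177114062 F [ 1.81  -2.268 -6.241] Mom [-0.698  0.001 -0.006] 0.03488144160086096
[0.46, -0.062, 0.045, -97.0, 19.0] [-0.085  0.003 -0.045  0.291 -0.016 -0.015]
[0.46, -0.062, 0.045, -97.0, 20.0] [-0.085  0.047 -0.131  0.491 -0.016 -0.015]
[0.46, -0.062, 0.045, -97.0, 21.0] [-0.084  0.092 -0.216  0.691 -0.017 -0.015]
[0.46, -0.062, 0.045, -97.0, 22.0] [-0.084  0.14  -0.3    0.891 -0.017 -0.015]
```

View pics/w23.png

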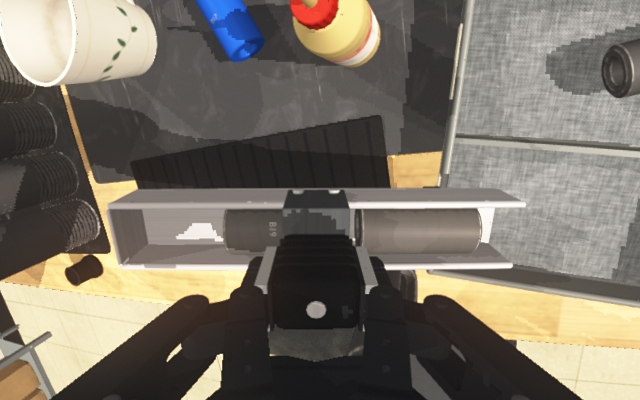

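Request:
carry_out --pt "0 0.02 -0.1 0.3 0 0 20" --pt "0 0.06 -0.16 0.5 0 0 20" --pt "0 0.1 -0.22 0.7 0 0 20" --pt "0 0.1 -0.22 0.7 0 0 20"

```text
clock: 13.85
ee_pos: [0.4729, 0.0342, 0.1439]
eef_rot: [[0.992, -0.115, 0.043], [-0.123, -0.926, 0.356], [-0.001, -0.358, -0.934]]
contact_force: [-0.6, -0.2, -6.6]
width: 0.0349
```

```bash
python3 st.py wrist w24; python3 lab.py w23 w24; python3 bu.py b8 w23 w24
```

```text
clk 13.9 tcp [0.473 0.034 0.144] mouth [ 0.461 -0.061  0.044] tilt 20.984763291255135 yaw -97.08569701658413 F [-0.079  0.121 -5.768] Mom [-0.541  0.036 -0.033] 0.03514610327556642
w23 0 0 1.0
w24 5 0 0.99
```

View pics/b8.png

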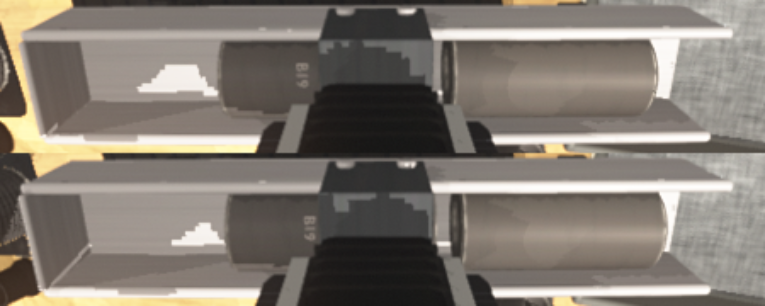

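Creeping, 5 px. On to 22°, then 23°.

Request:
carry_out --pt "0 0.05 -0.085 0.2 0 0 20" --pt "0 0.05 -0.085 0.2 0 0 20" --pt "0 0.1 -0.17 0.4 0 0 20" --pt "0 0.1 -0.17 0.4 0 0 20"

```text
clock: 14.3
ee_pos: [0.4726, 0.0303, 0.1472]
eef_rot: [[0.992, -0.113, 0.047], [-0.123, -0.913, 0.388], [-0.001, -0.391, -0.92]]
contact_force: [-0.1, 0.0, -5.7]
width: 0.0349
```

```bash
python3 st.py wrist w25; python3 lab.py w25
```

```text
clk 14.35 tcp [0.473 0.03  0.147] mouth [ 0.461 -0.061  0.044] tilt 22.99873818451924 yaw -97.09841395507783 F [ 0.124 -0.012 -4.989] Mom [-0.669  0.043  0.004] 0.035289378088180424
w25 13 0 0.99
```

Request:
carry_out --pt "0 0.03 -0.04 0.1 0 0 20" --pt "0 0.03 -0.04 0.1 0 0 20" --pt "0 0.03 -0.04 0.1 0 0 20"

```text
clock: 14.65
ee_pos: [0.4724, 0.0295, 0.1478]
eef_rot: [[0.992, -0.113, 0.048], [-0.123, -0.91, 0.396], [-0.001, -0.399, -0.917]]
contact_force: [0.6, -0.4, -6.0]
width: 0.035
```

```bash
python3 st.py wrist w26; python3 lab.py w26
```

```text
clk 14.7 tcp [0.472 0.03  0.148] mouth [ 0.461 -0.061  0.044] tilt 23.494793090557412 yaw -97.07285003093597 F [-0.334 -0.509 -5.981] Mom [-0.621  0.072 -0.006] 0.035236260858504787
w26 22 0 0.99
```

Request:
carry_out --pt "0 0 0 0 0 0 20" --pt "0 0 0 0 0 0 20" --pt "0 0 0 0 0 0 20"

```text
clock: 15.0
ee_pos: [0.4723, 0.0296, 0.1478]
eef_rot: [[0.992, -0.113, 0.048], [-0.123, -0.91, 0.396], [-0.001, -0.399, -0.917]]
contact_force: [0.2, 1.1, -6.0]
width: 0.0353
```

```bash
python3 st.py wrist w27; python3 lab.py w27;python3 bu.py b9 w26 w27
```

```text
clk 15.05 tcp [0.472 0.03  0.148] mouth [ 0.461 -0.061  0.044] tilt 23.49691047624981 yaw -97.06104430863238 F [ 0.017  0.985 -5.679] Mom [-0.569  0.098 -0.011] 0.03495770360778204
w27 22 0 0.99
```

View pics/b9.png

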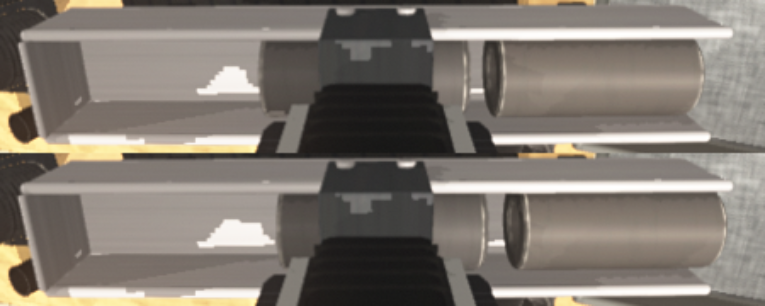

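The template match went stale because of the shading, but the picture shows 12 px more (rear face at x≈391, about 50 px to go). Holding.

Request:
carry_out --pt "0 0 0 0 0 0 20" --pt "0 0 0 0 0 0 20" --pt "0 0 0 0 0 0 20"

```text
clock: 15.35
ee_pos: [0.4724, 0.0296, 0.1478]
eef_rot: [[0.992, -0.113, 0.048], [-0.123, -0.91, 0.396], [-0.001, -0.399, -0.917]]
contact_force: [0.0, 0.3, -5.7]
width: 0.0352
```

```bash
python3 st.py wrist w28; python3 bu.py b10 w27 w28
```

```text
clk 15.4 tcp [0.472 0.03  0.148] mouth [ 0.461 -0.061  0.044] tilt 23.494702845939447 yaw -97.06850608894884 F [-0.401  0.164 -4.78 ] Mom [-0.551  0.032 -0.021] 0.03484760886787762
```

View pics/b10.png

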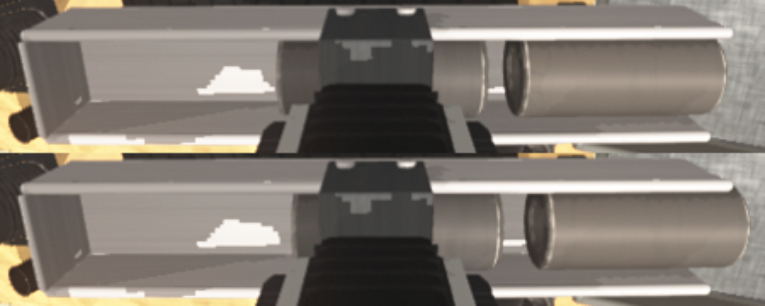

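Request:
carry_out --pt "0 0 0 0 0 0 20" --pt "0 0 0 0 0 0 20" --pt "0 0 0 0 0 0 20"

```text
clock: 15.7
ee_pos: [0.4723, 0.0296, 0.1478]
eef_rot: [[0.992, -0.113, 0.048], [-0.123, -0.91, 0.396], [-0.001, -0.399, -0.917]]
contact_force: [1.2, -0.1, -6.1]
width: 0.0349
```

```bash
python3 st.py wrist w29 .461 -.061 .045 -97.07 20 .461 -.061 .045 -97.07 16 .461 -.061 .045 -97.07 12; python3 bu.py b11 w28 w29
```

```text
clk 15.75 tcp [0.472 0.03  0.148] mouth [ 0.461 -0.061  0.044] tilt 23.494396935025403 yaw -97.06895413613118 F [ 0.984  0.444 -6.362] Mom [-0.527  0.065 -0.049] 0.03497645832737679
[0.461, -0.061, 0.045, -97.07, 20.0] [-0.004 -0.148  0.265 -0.699  0.013  0.001]
[0.461, -0.061, 0.045, -97.07, 16.0] [-0.003 -0.278  0.628 -1.499  0.013  0.001]
[0.461, -0.061, 0.045, -97.07, 12.0] [-0.003 -0.383  0.999 -2.299  0.013  0.002]
```

View pics/b11.png

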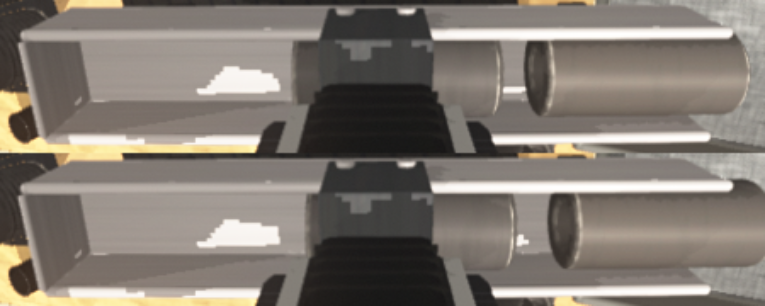

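Request:
carry_out --pt "0 0 0 0 0 0 20" --pt "0 0 0 0 0 0 20" --pt "0 0 0 0 0 0 20"

```text
clock: 16.05
ee_pos: [0.4723, 0.0296, 0.1478]
eef_rot: [[0.992, -0.113, 0.048], [-0.123, -0.91, 0.396], [-0.001, -0.399, -0.917]]
contact_force: [0.2, 0.2, -4.9]
width: 0.035
```

```bash
python3 st.py wrist w30; python3 bu.py b12 w29 w30
```

```text
clk 16.1 tcp [0.472 0.03  0.148] mouth [ 0.461 -0.061  0.044] tilt 23.50160071161529 yaw -97.06879118732202 F [-0.76  -0.147 -5.262] Mom [-0.402  0.019  0.032] 0.03464774666792698
```

View pics/b12.png

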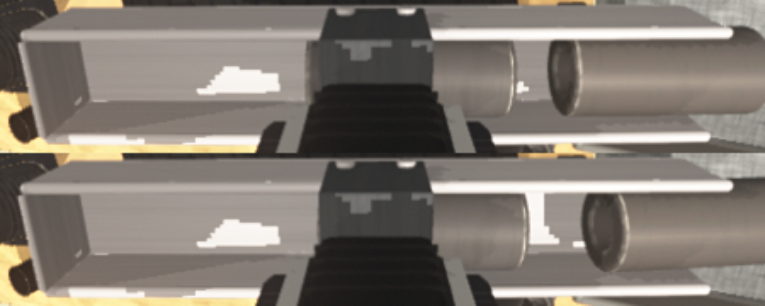

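The bush is beginning to tip over the edge (its rear end is rising). One more row of hold, then level.

Request:
carry_out --pt "0 0 0 0 0 0 20" --pt "0 -0.03 0.06 -0.15 0 0 20" --pt "0 -0.15 0.27 -0.7 0 0 20" --pt "0 -0.28 0.63 -1.5 0 0 20"

```text
clock: 16.5
ee_pos: [0.4746, 0.0414, 0.1365]
eef_rot: [[0.992, -0.12, 0.034], [-0.125, -0.954, 0.271], [0.0, -0.273, -0.962]]
contact_force: [-0.0, 0.3, -4.9]
width: 0.0348
```

```bash
python3 st.py wrist w31 .461 -.061 .045 -97.07 12 .461 -.061 .045 -97.07 8 .461 -.061 .045 -97.07 4 .461 -.061 .045 -97.07 0
```

```text
clk 16.55 tcp [0.474 0.044 0.136] mouth [ 0.461 -0.06   0.045] tilt 15.733246681522141 yaw -97.07641538251443 F [-0.027  2.446 -4.384] Mom [-0.21   0.084 -0.06 ] 0.0351456383027575
[0.461, -0.061, 0.045, -97.07, 12.0] [-0.003 -0.1    0.329 -0.747  0.005 -0.001]
[0.461, -0.061, 0.045, -97.07, 8.0] [-0.003 -0.23   0.692 -1.547  0.005 -0.001]
[0.461, -0.061, 0.045, -97.07, 4.0] [-0.003 -0.333  1.064 -2.347  0.005 -0.001]
[0.461, -0.061, 0.045, -97.07, 0.0] [-0.003 -0.41   1.442 -3.147  0.005 -0.001]
```

View pics/w31.png

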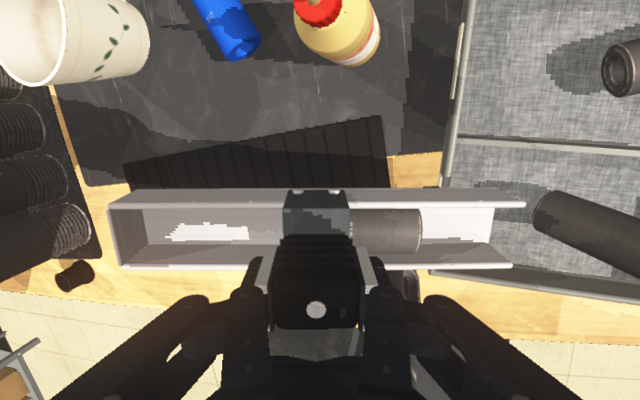

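Middle bush is out and lies in the near compartment (around (590,230)); the rear bush stays with its front at x≈422. Levelling to slightly mouth-up and raising.

Request:
carry_out --pt "0 -0.1 0.33 -0.75 0 0 20" --pt "0 -0.23 0.65 -1.5 0 0 20" --pt "0 -0.33 0.95 -2.3 0 0 20" --pt "0 -0.41 1.1 -3.1 0 0 20" --pt "0 -0.45 1.0 -3.8 0 0 20" --pt "0 -0.48 0.7 -4.0 0 0 20" --pt "0 -0.48 0.4 -4.0 0 0 20"

```text
clock: 17.25
ee_pos: [0.4756, 0.0572, 0.1304]
eef_rot: [[0.993, -0.12, -0.01], [-0.121, -0.99, -0.068], [-0.002, 0.069, -0.998]]
contact_force: [0.6, 0.8, -4.0]
width: 0.0351
```

```bash
python3 st.py wrist w32; python3 st.py top t32;  python3 - <<'E'
import cv2,numpy as np
a=cv2.imread("pics/t32.png")[150:270,350:460]; b=cv2.imread("pics/w32.png")[:,330:640]
cv2.imwrite("pics/z32.png",np.hstack([cv2.resize(a,(428,466),interpolation=cv2.INTER_CUBIC),cv2.resize(b,(361,466))]))
E
```

```text
clk 17.3 tcp [0.477 0.056 0.132] mouth [ 0.461 -0.071  0.082] tilt -3.9171615277398963 yaw -96.99366988113154 F [ 0.554 -0.522 -3.114] Mom [ 0.155 -0.11  -0.02 ] 0.03508665210386283
clk 17.35 tcp [0.477 0.056 0.132] mouth [ 0.461 -0.072  0.081] tilt -3.9134955118858015 yaw -97.06030610098331 F [-0.017  0.384 -5.087] Mom [ 0.125 -0.009 -0.027] 0.03521801514785435
```

View pics/z32.png

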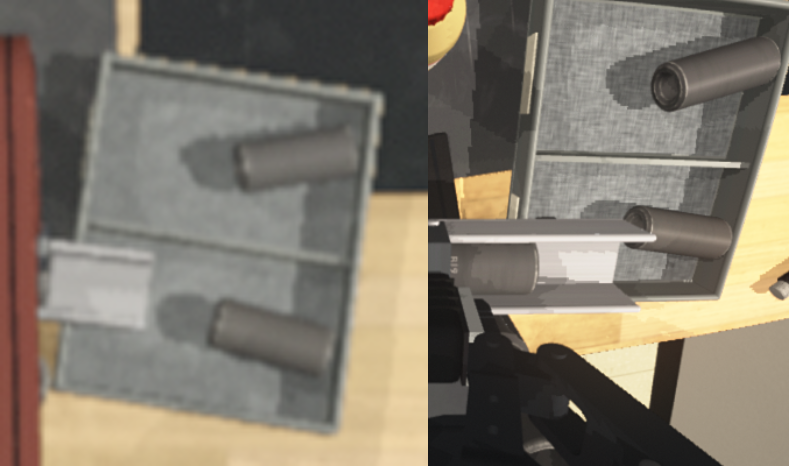

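View pics/w32.png

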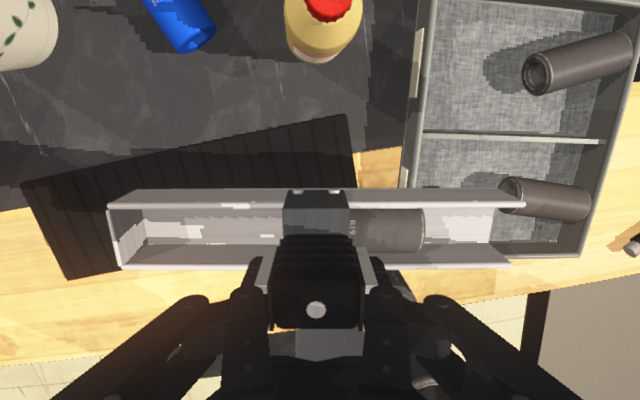

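Both bushes lie flat inside their own compartments and the rear bush is in the trough. Returning to the mat.

```bash
python3 - <<'E'
from plan import *
T=vision.read_camera("top")
z=lambda x,y:(350+x/3.891,150+y/3.883)
ty=np.array([.1564,.9877,0]);tx=np.array([.9877,-.1564,0]);c=np.array([.5013,-.1238,0])
for q in [(213,324),(333,352),(238,167),(358,153)]:
    P=onz(T,z(*q),.021)-c; print(P@tx,P@ty)
s=env.get_state();p0,R0=s["ee_pos"],s["eef_rot"]
p,R=tcp_from_under([.480,.154,.006],-86,g=.0665)
print(p,"above",delta(p+[0,0,.05],R,p0,R0)); print(delta(p,R,p0,R0))
E
```

```text
-0.052760132621278766 -0.005891696712948484
-0.057824454610181465 -0.08341111653195228
0.050794383910984404 -0.007482852922281559
0.07265881754760033 -0.08249686964624238
[0.48  0.154 0.072] above [-0.344 -3.925  0.07   0.783  0.064 -2.218]
[-0.346 -4.062  2.066  0.783  0.064 -2.218]
```

Request:
carry_out --pt "0.1 -0.2 0 0 0 -0.1 20" --pt "0.15 -0.6 0 0 0 -0.35 20" --pt "0.1 -1.2 0 0 0 -0.7 20" --pt "0 -1.85 0 0.1 0 -1.1 20" --pt "-0.1 -2.5 0 0.3 0.03 -1.5 20" --pt "-0.2 -3.1 0 0.5 0.05 -1.85 20" --pt "-0.3 -3.6 0.05 0.7 0.06 -2.1 20" --pt "-0.34 -3.92 0.07 0.78 0.06 -2.22 20"

```text
clock: 18.2
ee_pos: [0.4787, 0.1554, 0.1209]
eef_rot: [[0.997, 0.073, -0.003], [0.073, -0.997, -0.0], [-0.003, 0.0, -1.0]]
contact_force: [-1.0, 0.4, -4.7]
width: 0.0349
```

```bash
python3 st.py wrist w33; python3 - <<'E'
from plan import *
s=env.get_state();p0,R0=s["ee_pos"],s["eef_rot"]
p,R=tcp_from_under([.480,.154,.006],-86,g=.0665)
print(p,p0,delta(p,R,p0,R0))
E
```

```text
clk 18.25 tcp [0.479 0.156 0.121] mouth [0.488 0.031 0.062] tilt 0.024223257164516166 yaw -85.83476543936985 F [-0.009 -0.129 -4.463] Mom [ 0.123  0.079 -0.025] 0.03513885536221125
[0.48  0.154 0.072] [0.479 0.156 0.121] [ 0.05   0.081  1.935 -0.005  0.036  0.033]
```

View pics/w33.png

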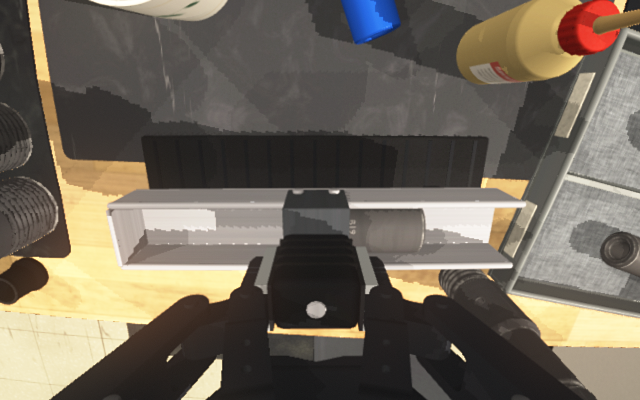

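Trough lines up lengthways over the mat. Lowering.

Request:
carry_out --pt "0.05 0.08 0.3 0 0 0 20" --pt "0.05 0.08 0.7 0 0 0 20" --pt "0.05 0.08 1.1 0 0 0 20" --pt "0.05 0.08 1.4 0 0 0 20" --pt "0.05 0.08 1.6 0 0 0 20" --pt "0.05 0.08 1.75 0 0 0 20" --pt "0.05 0.08 1.85 0 0 0 20" --pt "0.05 0.08 1.85 0 0 0 20"

```text
clock: 19.05
ee_pos: [0.4803, 0.1523, 0.0748]
eef_rot: [[0.997, 0.071, -0.003], [0.071, -0.997, -0.002], [-0.003, 0.001, -1.0]]
contact_force: [0.2, -0.5, -4.2]
width: 0.0354
```

Still hanging free (Fz −4.2 N), about 2 mm above the mat.

Request:
carry_out --pt "0 0 0.04 0 0 0 20" --pt "0 0 0.08 0 0 0 20" --pt "0 0 0.08 0 0 0 20"

```text
clock: 19.35
ee_pos: [0.4805, 0.1524, 0.0731]
eef_rot: [[0.997, 0.071, -0.002], [0.071, -0.997, -0.001], [-0.002, 0.001, -1.0]]
contact_force: [-0.6, 0.1, -3.9]
width: 0.035
```

Request:
carry_out --pt "0 0 0.03 0 0 0 20" --pt "0 0 0.06 0 0 0 20" --pt "0 0 0.06 0 0 0 20"

```text
clock: 19.65
ee_pos: [0.4809, 0.1522, 0.0728]
eef_rot: [[0.997, 0.071, -0.002], [0.071, -0.997, -0.002], [-0.002, 0.001, -1.0]]
contact_force: [-4.3, -2.9, 5.9]
width: 0.035
```

Contact with the mat (Fz +5.9 N, at the grasp height). Releasing.

Request:
carry_out --pt "0 0 -0.02 0 0 0 36" --pt "0 0 -0.02 0 0 0 40" --pt "0 0 -0.02 0 0 0 50" --pt "0 0 -0.02 0 0 0 60" --pt "0 0 -0.02 0 0 0 70" --pt "0 0 -0.02 0 0 0 70"

```text
clock: 20.25
ee_pos: [0.4805, 0.1523, 0.072]
eef_rot: [[0.997, 0.071, -0.002], [0.071, -0.997, -0.001], [-0.003, 0.001, -1.0]]
contact_force: [-0.5, 0.1, -0.1]
width: 0.0703
```

Request:
carry_out --pt "0 0 -0.4 0 0 0 70" --pt "0 0 -1.0 0 0 0 70" --pt "0 0 -1.8 0 0 0 70" --pt "0 0 -2.7 0 0 0 70" --pt "0 0 -3.6 0 0 0 70" --pt "0 0 -4.5 0 0 0 70" --pt "0 0 -5.4 0 0 0 70" --pt "0 0 -6 0 0 0 70"

```text
clock: 21.05
ee_pos: [0.4816, 0.1527, 0.2247]
eef_rot: [[0.997, 0.071, 0.0], [0.071, -0.997, -0.001], [0.0, 0.001, -1.0]]
contact_force: [0.3, -0.0, 0.9]
width: 0.07
```

```bash
python3 st.py wrist w40
```

```text
clk 21.1 tcp [0.483 0.153 0.227] mouth [0.492 0.028 0.168] tilt -0.043200903953921246 yaw -85.93333853716497 F [1.048 0.097 1.732] Mom [ 0.013 -0.017  0.038] 0.070017425760958
```

View pics/w40.png

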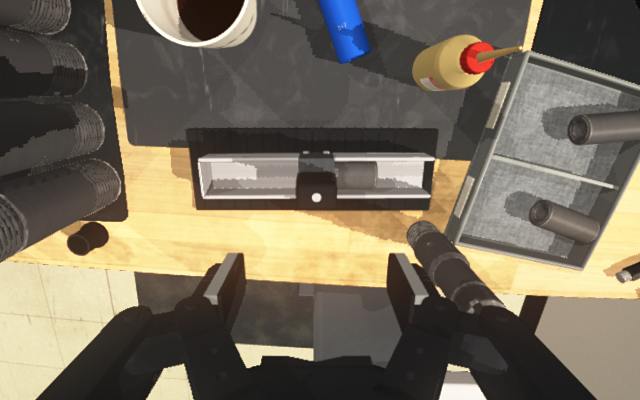

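Trough stands level on the mat with one bush in it. I'll back the arm off for a last overall check.

Request:
carry_out --pt "-0.5 -1 -0.6 0 0 0 70" --pt "-1 -2.5 -1.2 0 0 0 70" --pt "-1 -4 -1.6 0 0 0 70" --pt "-1 -5.5 -2 0 0 0 70" --pt "-1 -7 -2 0 0 0 70" --pt "-1 -8.5 -2 0 0 0 70" --pt "-1 -9.5 -2 0 0 0 70" --pt "-1 -10 -2 0 0 0 70"

```text
clock: 21.9
ee_pos: [0.4374, 0.402, 0.2708]
eef_rot: [[0.997, 0.073, -0.004], [0.073, -0.997, -0.002], [-0.004, 0.002, -1.0]]
contact_force: [0.6, -0.2, 0.9]
width: 0.0699
```

Request:
carry_out --pt "0 0 0 0 0 0 70" --pt "0 0 0 0 0 0 70" --pt "0 0 0 0 0 0 70"

```text
clock: 22.2
ee_pos: [0.4386, 0.399, 0.2717]
eef_rot: [[0.998, 0.07, -0.003], [0.07, -0.998, -0.002], [-0.003, 0.002, -1.0]]
contact_force: [0.2, -0.1, -0.9]
width: 0.0701
```

```bash
python3 - <<'E'
from plan import *
T=vision.read_camera("top")["color"][:,:,::-1];S=vision.read_camera("scene")["color"][:,:,::-1]
cv2.imwrite("pics/fin.png",np.vstack([cv2.resize(T[140:270,225:460],None,fx=2.2,fy=2.2),cv2.resize(S[130:265,200:435],None,fx=2.2,fy=2.2)]))
a=cv2.imread("pics/top0.png");d=cv2.absdiff(a,np.ascontiguousarray(T)).max(2)
for n,(x,y,r) in dict(sub=(352,248,10),bottle=(343,170,10),mug=(252,150,22)).items(): print(n,d[y-r:y+r,x-r:x+r].mean())
E
```

```text
sub 5.74
bottle 1.5225
mug 2.387396694214876
```

View pics/fin.png

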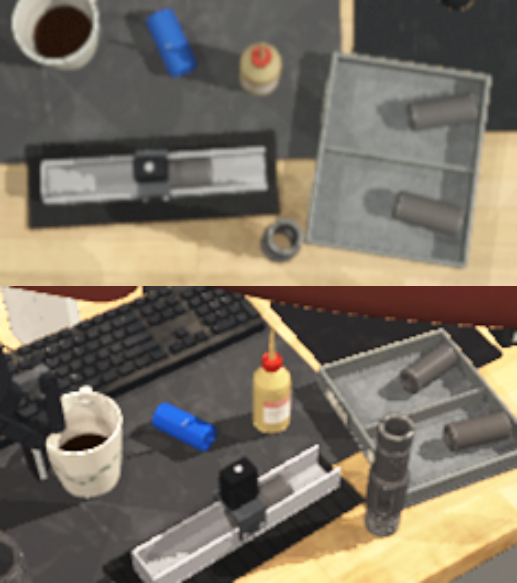

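```bash
python3 -c "
from cell import env
env.job_done()"
```

```text
the job is handed in; nothing more can be done
```

The job is done and handed in at about 22 s of the 67 s allowed. `job_done` gives no verdict, so what follows is from my own checks.

- **What I did:** I gripped the trough across the grip's x faces. Over the far compartment the bushes slid at about 24° and I let the front one go. Over the near compartment they slid at about 23.5° and I let the middle one go. I levelled the trough after each bush and set it back on the mat.
- **Bushes:** the measured ends put each bush flat and inside its own compartment. Both stop only about 3 mm from the far wall. The third bush is still in the trough, now near the middle rather than at the closed end.
- **Trough:** it stands level and lengthways on the mat. The fingers are open and clear, and never touched a bush.
- **Sub, oil bottle and mug:** all three show at their original image positions. The first-versus-last picture difference was somewhat larger at the sub (5.7, against 1.5 at the bottle and 2.4 at the mug). Its position matched within about 1 pixel, so I take that as light or shadow.
- **Forces:** the contact force readings I saw stayed below 10 N.

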